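Load the thermometer under the holder's spring clip

TASK

Lift the spring clip of the clear thermometer holder until it stays up, slide the flat thermometer from the grey tray bulb end first through the holder's channel until it bears firmly but gently on the end stop, then lower the clip onto it by hand, without letting it snap shut. Leave the thermometer clamped under the clip and against the stop; do not force it, and leave the other things on the shelf where they are.

Things in the scene. Friction and masses are not known exactly. Their poses are not given: they have to be found in the camera images.
- holder: Holder, clear plastic, fixed. Origin: underside, on the centre line, at the channel mouth; x points into the channel (away from the robot, within 0.3 rad), z up. Base plate x = -70 to 115 mm, 70 mm wide, its top (channel floor) at z = 5 mm. Channel 26 mm wide between rails with tops at z = 13, x = 0 to 84; mouth flared to about 40 mm wide from x = -17 to 0.
- holder_bridge (a point): Middle of the underside of the bridge that spans the channel, 12 mm inside the mouth (bridge x = 6 to 18 mm in the holder's frame, underside at z = 16, that is 11 mm above the channel floor, top at z = 20). Because of it a part can enter only by sliding along the holder's x.
- holder_stop_zone (a point): Channel floor, 62 mm inside the mouth: middle of the zone of the end stop, a grey block 22 mm wide and 7 mm high, clamped with its near face anywhere from x = 55 to 69 mm of the holder. Its setting differs each time, is not measured and must be felt. Bearing on it means 4 to 8 N held half a second; over 20 N between thermometer and holder, stop or clip breaks the thermometer.
- holder_hinge (a point): Middle of the clip's hinge axis, which runs along the holder's y, at x = 95, z = 15 mm of the holder. At clip angle q the finger tab's centre is at x = 95 - 52 cos q + 26 sin q, z = 15 + 52 sin q + 26 cos q (mm, holder's frame). The clip's pressing edge is 52 mm from the hinge.
- clip_tab (a point): Centre of the clip's finger tab: a steel round bar 13 mm in diameter, 20 mm long along the holder's y, on a post 10 mm wide; the clip leaf below is 14 mm wide. With the clip shut on the empty holder it is at x = 43, z = 41 mm of the holder. Its flat ends can be pinched from above, jaws closing along the holder's y; it can turn between the jaws as the clip swings.
- clip (a joint): Angle of the spring clip, rad: 0 = shut (empty), grows as it is lifted, 1.2 = end of travel. Over-centre spring: below 0.7 it pulls shut (about 4 N at the tab when shut), above 0.7 it pulls open and the clip stays up. Shut on the thermometer it reads about 0.08 and presses with about 4 N. Let go more than a few mm above the blade it snaps shut.
- thermometer: Flat thermometer, white plastic, 60 g. Origin: underside, below the middle of its head; x points along the blade to the bulb end. Head (the grip): block 26 mm along x, 18 mm wide, 22 mm high, centred on the origin. Blade: 22 mm wide, 6 mm thick, flat on the underside plane, from x = 13 to 93 mm (last 6 mm narrowed to 16 mm). Lies flat in the tray at the start, head towards the robot.
- thermometer_tip (a point): Middle of the bulb-end face of the thermometer blade, 93 mm ahead of its origin, 3 mm above its underside.
- tray: Shallow grey plastic tray, 180 x 150 mm, rim 12 mm high, walls and floor 3 mm, fixed. Origin: centre of the underside.
- tin: Bystander: round steel tin with a screw lid, 73 mm across, 50 mm high. Origin at the underside's centre.
- cup: Bystander: red ceramic mug, 76 mm across, 85 mm high. Origin at the underside's centre.
- mirror: Bystander: white hand mirror lying flat, disc 110 mm across, 10 mm thick, with a handle. Origin under the disc's centre.
- lotion: Bystander: white bottle, 52 mm across, 130 mm high.
- jar: Bystander: amber jar, 60 mm across, 60 mm high.
- nailbrush: Bystander: nail brush, 110 x 40 x 28 mm.
- comb: Bystander: black comb lying flat, 130 x 34 x 5 mm.
Mind the look-alikes: they are no part of the job. Several things look just like the thermometer: the one meant starts nearest to the robot's base.

How it is judged (in metres and radians):
On the way, in this order (a step that is already met when the one before it is completed fails the run):
1. the clip is raised past its centre so that it stays up (over 1.0 rad) (value of joint clip above 1 rad), for 0.2 s.
2. under the raised clip the thermometer bears on the end stop with more than 2 N for 0.2 s (value of joint clip above 0.9 rad and contact force between thermometer and stop_c0 above 2 N), for 0.2 s.
At the end, for the whole second after the job is handed in: The thermometer lies flat in the channel (within 5 mm of its centre line and 0.1 rad of its direction), its bulb end within 2.5 mm of the end stop, at rest, and the shut clip presses on it with more than 1.5 N (clip at 0.04 to 0.13 rad) (value of joint clip between 0.04 and 0.13 rad and contact force between clip and thermometer above 1.5 N and x of stop_c0 in the frame of thermometer below 0.1005 m and y of thermometer_tip in the frame of holder between -0.005 and 0.005 m and angle between the x axis of thermometer and the x axis of holder, either way round below 0.1 rad and angle between thermometer's own z axis and vertical below 0.05 rad and linear speed of thermometer below 0.01 m/s); the robot touches nothing.
It fails at once if the thermometer is forced: more than 22 N between it and the holder, its stop or its clip (contact force between thermometer and holder above 22 N).
It fails at once if the clip is let fly shut over the thermometer (faster than 4 rad/s while still over 0.2 rad open) (velocity of joint clip below -4 rad/s and value of joint clip above 0.2 rad and x of thermometer_tip in the frame of holder above 0.035 m and horizontal distance between thermometer_tip and holder below 0.09 m).
It fails at once if a bystander is shoved more than 25 mm (distance of any of tin, cup, mirror, lotion, jar, nailbrush, comb from where it was at the start of the episode above 0.025 m).
It also fails if it takes over 72 s, if anything falls off the work surface, if the arm or the gripper's body presses on something with over 40 N, if the wrist force passes 120 N, or if a joint passes its speed limit or range.

ROBOT

A 6-joint arm with a two-finger parallel gripper is mounted at the origin on the work surface. World frame = base frame: x ahead of the robot, y to its left, z up, the work surface at z = 0. Lengths are in m, angles in degrees, forces in N, time in s.
With the tool pointing down it reaches from about 0.325 to 0.925 m from the base axis. Payload 3.1 kg.
Tool frame: the origin (TCP) lies midway between the tips of the shut fingers; the grasp point (between the pads) lies 19 mm behind it; y points along the fingers, z is the direction in which the jaws open and shut, and the axes are right-handed (so a half turn about y gives the same grasp; the last joint's range is limited). The gripper opens to 85 mm and grips with 20 to 120 N. Pads are 22 mm wide; open, the fingers measure 114 mm over their backs; the gripper's body (76 mm by 85 mm) begins 54 mm behind the grasp point. The pads swing forward as they close: fully open they stand 13 mm farther back than shut.
Start: joints at [69.775, 12.427, 92.441, -0, 75.132, -6.429], TCP at [0.149, 0.607, 0.201] pointing down, gripper open.
Joint ranges: [-157.48, 157.48], [-44.54, 120.13], [17.64, 146.25], [-64.5, 244.5], [7.68, 150.69], [-147.95, 147.95]. Speed limits (degrees/s): [159.86, 159.86, 180, 180, 180, 180].

INTERFACE

Orientations are given as a 3x3 rotation matrix whose columns are the frame's x, y, z axes.
In Python, from bench import bot, viewer, order gives the robot as it stands.
- The arm moves only by the tool send_rows, never from a script. Its argument "increments" is a list of rows, each a list of 5 numbers: the shift along the tool's x, y, z in cm, then the turn about the tool's y in rad, then the opening, from 0 (shut) to 1 (fully open). In form: [[tx, ty, tz, spin, fingers], ...]. A call has 1 to 20 rows; each row is the pose to reach, as a shift and turn from the pose commanded when the call began, along the tool's axes at that moment; what a row does not reach only later rows make up. A row lasts 1/8 s, in which the tool goes at most 62.5 mm and 10.7 degrees, less where a joint would pass 70% of its speed; a pose out of reach is approached as far as the arm can. A call with a gripper value outside its range is refused whole. The fingers move at their own pace and stop on an object; "grip_force" is the grip in N (left out, the last holds). Time passes only in rows, so rows that repeat a pose let the fingers close. It gives the time, the measured TCP pose, the force and the opening at its end, in the units of the state.
- bot.state(): the state, without advancing time (a new reading comes with each control period).
- viewer.snapshot(name): name is "side" or "top" or "wrist"; returns a dict with "frame" (384x512x3 uint8, red, green, blue), "fov_y" (degrees; the focal length in pixels is half the picture's height over the tangent of half this angle, whatever the lens; pixels are square), "cx", "cy" (the principal point, pixels), "xyz" and "attitude" of the camera in the world. Camera axes: x right, y down, z forward; pixel columns grow to the right and rows downward; lengths in m; the calibration is good to about 2 mm. A picture is of the moment at which its call begins. There is no depth.
- order.close_job(): hands the job in, once; it reports no verdict.
The state is a dict: "time_s": time; "joint_positions": joint angles; "qvel": joint speeds; "joint_efforts": joint torques, N m; "tcp_pos": TCP position; "ee_rot": TCP orientation; "contact_force": force on the tool from outside, world axes, zero at the start; "torque": the same for the moment, N m; "finger_gap": finger opening in m.
Only numpy, scipy, OpenCV 4.12 (cv2) and the standard library are available. Lean on these libraries where they do the work, as an engineer would, in place of code of your own. Each camera call takes 0.05 s, during which the arm holds its last target.

## Working session

There is one attempt and no reset: what is moved stays moved. The work goes in short steps, Python scripts to look and compute and a tool call to move; the robot and the scene stay as the last step left them, time stands still between calls to the robot, and variables do not carry over. Pictures are saved under pics/ and viewed, and the job is handed in when it is done.

Besides the shell and the picture viewer there is one more tool, called after "Emit:" in YAML: its name, and indented under it one key for each argument. send_rows: Moves the arm, as the interface text tells. Its arguments: {"type":"object","properties":{"increments":{"type":"array"},"grip_force":{"type":"number"}},"required":["increments"]}

```bash
ls; mkdir -p pics; cat > h.py <<'E'
import numpy as np, cv2, pickle
from bench import bot, viewer, order
def snap(n, tag):
    s=viewer.snapshot(n); cv2.imwrite(f'pics/{tag}.png', cv2.cvtColor(s['frame'],cv2.COLOR_RGB2BGR)); pickle.dump(s,open(f'pics/{tag}.pkl','wb')); return s
def load(tag): return pickle.load(open(f'pics/{tag}.pkl','rb'))
def foc(s): return s['frame'].shape[0]/2/np.tan(np.radians(s['fov_y'])/2)
def ray(s,u,v):
    d=np.array([(u-s['cx'])/foc(s),(v-s['cy'])/foc(s),1.]); return np.array(s['xyz']),np.array(s['attitude'])@d
def onz(s,u,v,z):
    o,d=ray(s,u,v); return o+d*(z-o[2])/d[2]
def proj(s,p):
    c=np.array(s['attitude']).T@(np.array(p)-np.array(s['xyz'])); return c[:2]/c[2]*foc(s)+np.array([s['cx'],s['cy']])
E
python3 - <<'E'
from h import *
print(bot.state())
for n in ('side','top','wrist'):
    s=snap(n,n+'0'); print(n,s['fov_y'],s['cx'],s['cy'],s['xyz'],np.round(s['attitude'],3).tolist())
E
```

```text
pics
{'time_s': 0.0, 'joint_positions': array([ 6.97760416e+01,  1.24768684e+01,  9.25299495e+01,  2.61801784e-04,
        7.51308247e+01, -6.43067654e+00]), 'qvel': array([ 0.07291486,  0.04535692, -0.06356879,  0.0022481 , -0.02337498,
        0.01622838]), 'joint_efforts': array([ 9.54229472e-04, -3.96846592e+01, -3.03852475e+01, -1.42120325e-05,
        9.85733554e-03,  1.99439893e-05]), 'tcp_pos': array([0.14870089, 0.60613375, 0.19955374]), 'ee_rot': array([[ 9.71161847e-01, -8.34601002e-04,  2.38419734e-01],
       [-2.38421038e-01, -2.25268012e-03,  9.71159273e-01],
       [-2.73447107e-04, -9.99997114e-01, -2.38670343e-03]]), 'contact_force': array([-0.45670451, -0.08038187,  0.57421402]), 'torque': array([0.07269756, 0.04986499, 0.02772643]), 'finger_gap': 0.08521934954908386}
side 48.2309612854178 255.40861399515885 189.57876237067433 [ 0.12667864 -0.88746557  0.84640689] [[0.89, -0.256, 0.377], [-0.455, -0.544, 0.705], [0.024, -0.799, -0.601]]
top 48.521515531855655 253.06793174237748 192.16519175413097 [0.38190688 0.03246948 1.32615047] [[-0.004, -0.986, 0.168], [-1.0, -0.0, -0.026], [0.026, -0.168, -0.985]]
wrist 67.48527890963265 255.17026554288756 191.82972484168508 [0.06560499 0.62656933 0.37308113] [[0.239, 0.917, 0.319], [0.971, -0.226, -0.08], [-0.002, 0.329, -0.944]]
```

View pics/side0.png

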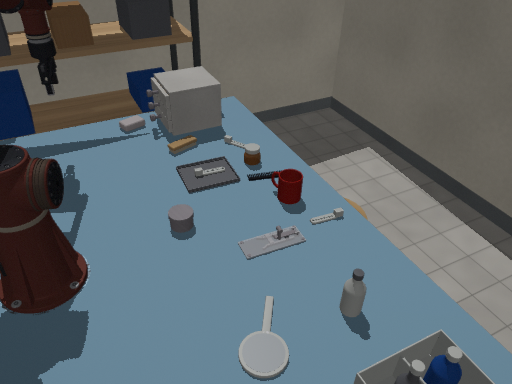

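View pics/top0.png

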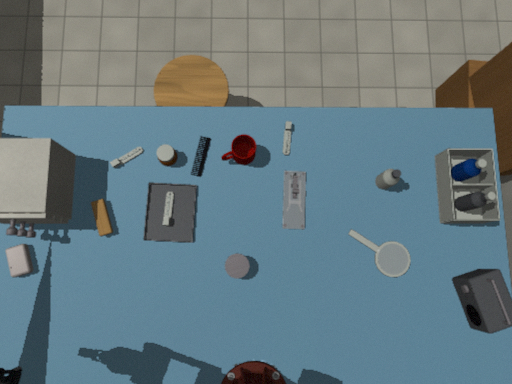

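View pics/wrist0.png

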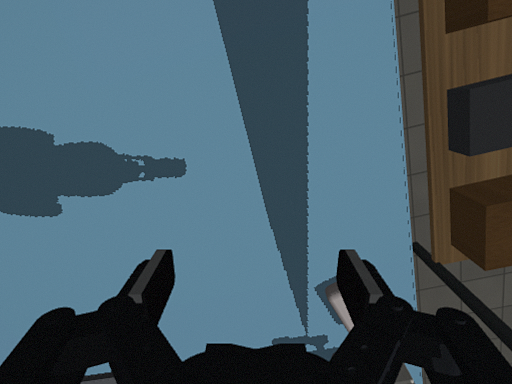

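The thermometer candidates in the top view are at (168,208) in the tray, (127,157) and (288,138). The one in the tray is nearest the base, which is at about (253,380). I'll check it in close crops.

```bash
python3 - <<'E'
from h import *
s=load('top0')
im=cv2.imread('pics/top0.png')
a=cv2.resize(im[175:250,135:205],None,fx=7,fy=7,interpolation=cv2.INTER_CUBIC)
b=cv2.resize(im[165:235,270:320],None,fx=7,fy=7,interpolation=cv2.INTER_CUBIC)
h=max(a.shape[0],b.shape[0]);o=np.zeros((h,a.shape[1]+b.shape[1],3),np.uint8);o[:a.shape[0],:a.shape[1]]=a;o[:b.shape[0],a.shape[1]:]=b
cv2.imwrite('pics/topcrop.png',cv2.resize(o,None,fx=.9,fy=.9))
im=cv2.imread('pics/side0.png')
a=cv2.resize(im[155:195,170:245],None,fx=7,fy=7,interpolation=cv2.INTER_CUBIC)
b=cv2.resize(im[220:262,233:310],None,fx=7,fy=7,interpolation=cv2.INTER_CUBIC)
w=max(a.shape[1],b.shape[1]);o=np.zeros((a.shape[0]+b.shape[0],w,3),np.uint8);o[:a.shape[0],:a.shape[1]]=a;o[a.shape[0]:,:b.shape[1]]=b
cv2.imwrite('pics/sidecrop.png',o)
for n,u,v,z in (('th',168,208,.01),('2',127,157,.01),('3',288,138,.01),('hold',294,200,.005),('tin',237,265,.05)):print(n,onz(s,u,v,z).round(3))
E
```

```text
th [0.556 0.261 0.01 ]
2 [0.719 0.395 0.01 ]
3 [ 0.783 -0.115  0.01 ]
hold [ 0.582 -0.131  0.005]
tin [0.381 0.047 0.05 ]
```

View pics/topcrop.png

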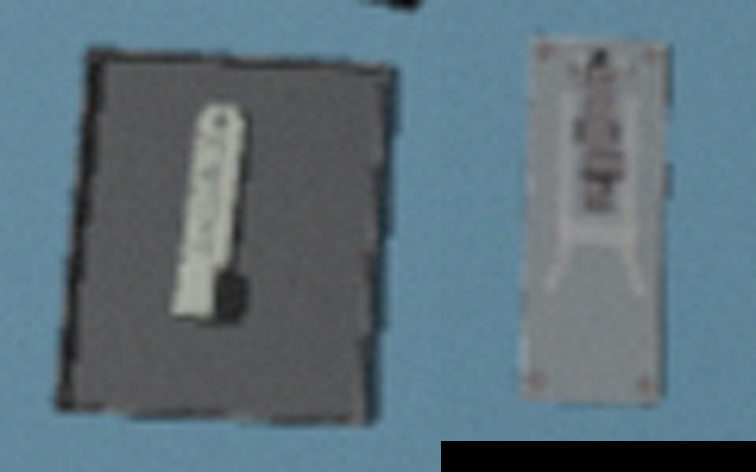

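View pics/sidecrop.png

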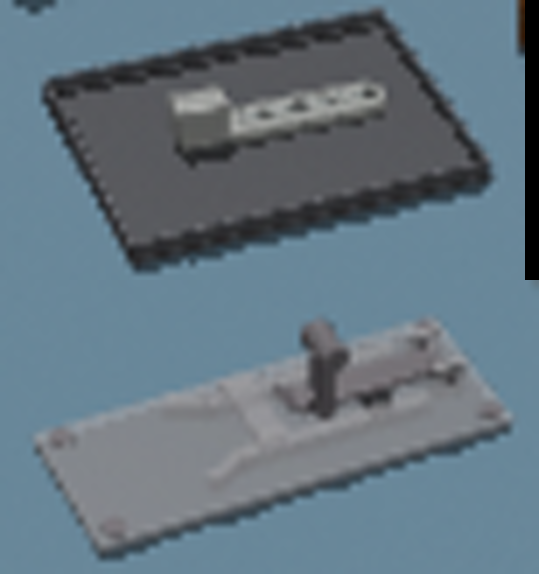

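The crop shows a white block head at the near end, about crop (210,295), and the bulb end away from the robot. That matches the description. The holder is at (294,200) with the clip shut. I'll look at both from the wrist camera.

Emit:
send_rows:
  increments:
    - [42.3,0,-25.2,0,1]
    - [42.3,0,-25.2,0,1]
    - [42.3,0,-25.2,0,1]
    - [42.3,0,-25.2,0,1]
    - [42.3,0,-25.2,0,1]
    - [42.3,0,-25.2,0,1]
    - [42.3,0,-25.2,0,1]
    - [42.3,0,-25.2,0,1]
    - [42.3,0,-25.2,0,1]
    - [42.3,0,-25.2,0,1]
    - [42.3,0,-25.2,0,1]

```text
time_s: 1.52
tcp_pos: [0.4986, 0.2623, 0.2006]
ee_rot: [[0.972, -0.001, 0.237], [-0.237, 0.0, 0.972], [-0.001, -1.0, -0.0]]
contact_force: [-0.1, 0.0, 0.8]
finger_gap: 0.0855
```

```bash
python3 - <<'E'
from h import *
s=snap('wrist','w1'); print(s['xyz'],s['attitude']); st=bot.state(); print(st['time_s'],st['tcp_pos'],st['ee_rot'])
E
```

```text
[0.41545041 0.28218853 0.37407049] [[ 2.37702990e-01  9.17462143e-01  3.18999224e-01]
 [ 9.71337797e-01 -2.24658732e-01 -7.76616859e-02]
 [ 4.14304302e-04  3.28316419e-01 -9.44567709e-01]]
1.575 [0.49862655 0.26243504 0.20071839] [[ 9.71625054e-01 -5.81461523e-04  2.36525720e-01]
 [-2.36525730e-01  5.36184797e-05  9.71625224e-01]
 [-5.77644832e-04 -9.99999830e-01 -8.54335528e-05]]
```

View pics/w1.png

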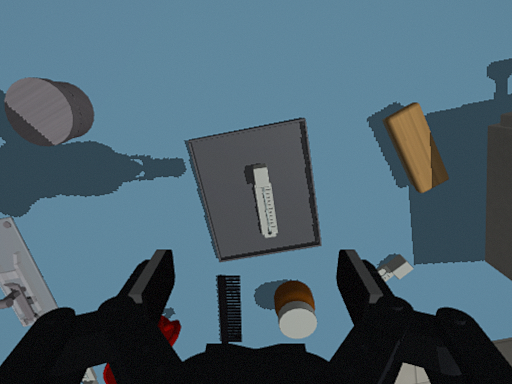

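Emit:
send_rows:
  increments:
    - [8,0,-36,0,1]
    - [8,0,-36,0,1]
    - [8,0,-36,0,1]
    - [8,0,-36,0,1]
    - [8,0,-36,0,1]
    - [8,0,-36,0,1]
    - [8,0,-36,0,1]
    - [8,0,-36,0,1]
    - [8,0,-36,0,1]

```text
time_s: 2.7
tcp_pos: [0.4916, -0.1055, 0.2008]
ee_rot: [[0.972, -0.0, 0.236], [-0.236, 0.0, 0.972], [-0.0, -1.0, 0.0]]
contact_force: [0.2, 0.1, -0.3]
finger_gap: 0.0854
```

```bash
python3 - <<'E'
from h import *
s=snap('wrist','w2'); print(s['xyz'],s['attitude']); st=bot.state(); print(st['time_s'],st['tcp_pos'],st['ee_rot'])
E
```

```text
[ 0.40829081 -0.08581122  0.37421025] [[ 2.36782923e-01  9.17459290e-01  3.19690942e-01]
 [ 9.71562101e-01 -2.23924095e-01 -7.69745705e-02]
 [ 9.65469883e-04  3.28825867e-01 -9.44390077e-01]]
2.75 [ 0.49165385 -0.10554876  0.20085558] [[ 9.71825112e-01 -8.22399865e-05  2.35703088e-01]
 [-2.35703048e-01  3.37820402e-04  9.71825066e-01]
 [-1.59548192e-04 -9.99999940e-01  3.08918134e-04]]
```

View pics/w2.png

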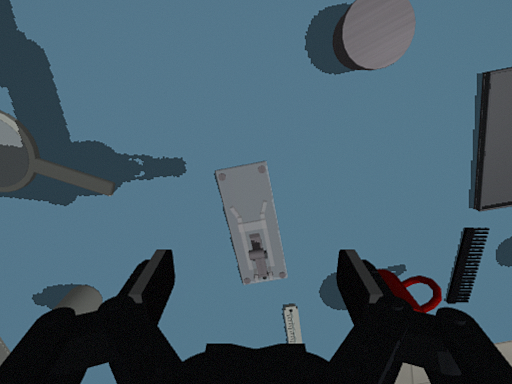

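The tray thermometer shows at (265,203) in w1, with its head at (262,177). In w2 the holder spans corners (215,172) to (287,280), with the tab at about (256,243). Next I'll measure both.

```bash
python3 - <<'E'
from h import *
s=load('w2'); im=s['frame'].astype(int)
R,G,B=im[...,0],im[...,1],im[...,2]
m=((B-R)<40)&(R>90); roi=np.zeros(m.shape,bool); roi[155:290,205:295]=1
m=(m&roi).astype(np.uint8)
m=cv2.morphologyEx(m,cv2.MORPH_CLOSE,np.ones((7,7)))
cs,_=cv2.findContours(m,cv2.RETR_EXTERNAL,cv2.CHAIN_APPROX_NONE); c=max(cs,key=cv2.contourArea)
P=np.array([onz(s,u,v,.005)[:2] for u,v in c[:,0]]).astype(np.float32)
r=cv2.minAreaRect((P*1000)); print('holder',r, cv2.boxPoints(r).round(1).tolist())
s=load('w1'); im=s['frame'].astype(int)
m=((im.min(2)>125)); roi=np.zeros(m.shape,bool); roi[155:245,235:290]=1
m=(m&roi).astype(np.uint8)
cs,_=cv2.findContours(m,cv2.RETR_EXTERNAL,cv2.CHAIN_APPROX_NONE); c=max(cs,key=cv2.contourArea); print(cv2.contourArea(c),cv2.boundingRect(c))
for z in(.009,.025):
  P=np.array([onz(s,u,v,z)[:2] for u,v in c[:,0]]).astype(np.float32)
  r=cv2.minAreaRect(P*1000); print('th',z,r, cv2.boxPoints(r).round(1).tolist())
a=cv2.imread('pics/w1.png')[150:250,230:300];b=cv2.imread('pics/w2.png')[155:290,205:295]
a=cv2.resize(a,None,fx=5,fy=5,interpolation=2);cv2.imwrite('pics/w1c.png',a)
b=cv2.resize(b,None,fx=4.4,fy=4.4,interpolation=2);cv2.imwrite('pics/w2c.png',b)
E
```

```text
holder ((585.1312255859375, -130.35435485839844), (69.1930923461914, 184.23825073242188), 87.16976928710938) [[491.3999938964844, -160.39999389648438], [675.4000244140625, -169.5], [678.7999877929688, -100.30000305175781], [494.79998779296875, -91.30000305175781]]
972.0 (254, 168, 24, 70)
th 0.009 ((558.5227661132812, 261.5641784667969), (21.79377555847168, 101.82022857666016), 84.92122650146484) [[506.79998779296875, 255.1999969482422], [608.2999877929688, 246.1999969482422], [610.2000122070312, 267.8999938964844], [508.79998779296875, 276.8999938964844]]
th 0.025 ((552.2525024414062, 262.46807861328125), (20.838592529296875, 97.35775756835938), 84.92122650146484) [[502.79998779296875, 256.3999938964844], [599.7999877929688, 247.8000030517578], [601.7000122070312, 268.5], [504.70001220703125, 277.20001220703125]]
```

View pics/w1c.png

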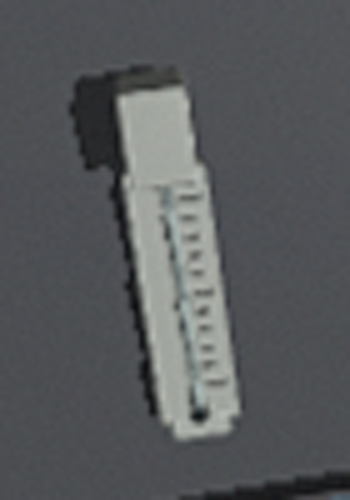

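View pics/w2c.png

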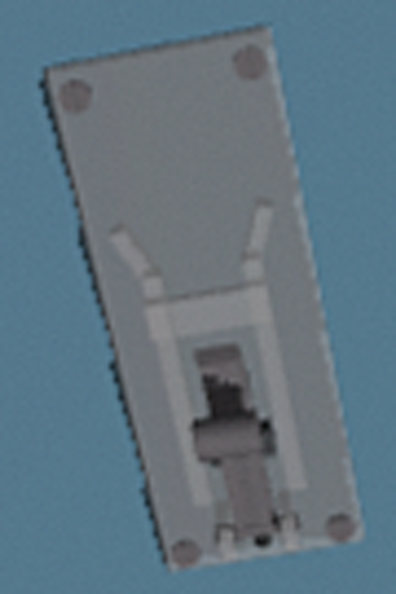

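```bash
cat >> h.py <<'E'
HO=np.array([.56265,-.12925,0]); HA=np.radians(-2.82)
def hw(x,y,z):
    c,s=np.cos(HA),np.sin(HA); return HO+np.array([c*x-s*y,s*x+c*y,z])/1000
def wh(p):
    c,s=np.cos(HA),np.sin(HA); d=(np.array(p)-HO)*1000; return np.array([c*d[0]+s*d[1],-s*d[0]+c*d[1],d[2]])
def go(target,ang,st=None):
    st=st or bot.state(); R=np.array(st['ee_rot']); d=R.T@(np.array(target)-st['tcp_pos'])*100
    cur=np.arctan2(R[1,0],R[0,0]); return d.round(2), round(-(ang-cur),4)
E
python3 - <<'E'
from h import *
for t in('w2','top0','side0'):
  s=load(t)
  print(t,[ (n,proj(s,hw(*p)).round(1).tolist()) for n,p in dict(tabL=(43,10,41),tabR=(43,-10,41),bridgefront=(6,0,20),flareL=(-17,20,13),flareR=(-17,-20,13)).items()])
print(go(hw(43,0,90),HA)); print(go(hw(43,0,26),HA))
E
```

```text
w2 [('tabL', [264.2, 252.1]), ('tabR', [249.4, 254.6]), ('bridgefront', [251.6, 221.7]), ('flareL', [262.9, 201.7]), ('flareR', [233.9, 206.9])]
top0 [('tabL', [292.0, 190.6]), ('tabR', [298.5, 190.9]), ('bridgefront', [294.1, 203.6]), ('flareL', [287.2, 210.9]), ('flareR', [300.0, 211.5])]
side0 [('tabL', [276.3, 226.7]), ('tabR', [279.5, 231.1]), ('bridgefront', [265.6, 237.9]), ('flareL', [255.1, 237.4]), ('flareR', [261.1, 246.7])]
(array([11.68, 11.08,  0.17]), np.float64(-0.1887))
(array([11.68, 17.48,  0.17]), np.float64(-0.1887))
```

The projected tab, flare and bridge points fall within about 2 px of what the pictures show. I'll approach above the tab.

Emit:
send_rows:
  increments:
    - [11.7,0,0.2,-0.189,0.55]
    - [11.7,0,0.2,-0.189,0.55]
    - [11.7,11,0.2,-0.189,0.55]
    - [11.7,11,0.2,-0.189,0.55]
    - [11.7,11,0.2,-0.189,0.55]
    - [11.7,11,0.2,-0.189,0.55]

```text
time_s: 3.5
tcp_pos: [0.6071, -0.1328, 0.0928]
ee_rot: [[0.999, 0.003, 0.05], [-0.05, -0.001, 0.999], [0.003, -1.0, -0.001]]
contact_force: [0.5, 0.2, 0.6]
finger_gap: 0.0468
```

```bash
python3 - <<'E'
from h import *
s=snap('wrist','w3');snap('side','s3'); print(wh(bot.state()['tcp_pos']), go(hw(43,0,24),HA), bot.state()['finger_gap'])
print([proj(s,hw(*p)).round(1).tolist() for p in ((43,10,41),(43,-10,41),(43,0,24))])
E
```

```text
[45.84106349 -2.17364553 94.57894674] (array([-0.33,  7.06,  0.23]), np.float64(-0.0019)) 0.047280694256262336
[[269.1, 198.0], [245.2, 198.1], [257.0, 191.3]]
```

View pics/w3.png

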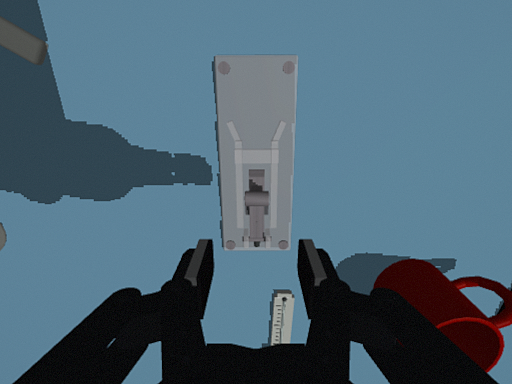

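The tab is at (257,199) in w3, against a prediction of (257,198), so the holder pose is good. I'll read the state again, since the last TCP reading wasn't settled.

```bash
python3 - <<'E'
from h import *
st=bot.state();print(st['time_s'],wh(st['tcp_pos']),st['qvel'].round(2)); viewer.snapshot('top')
st=bot.state();print(st['time_s'],wh(st['tcp_pos']),st['qvel'].round(2))
E
```

```text
3.6 [45.84106349 -2.17364553 94.57894674] [-0.38 -0.31  0.02 -0.05 -0.09 -0.05]
3.65 [45.72336818 -2.29530824 94.55002273] [-0.26  0.02  0.54  0.03 -0.22 -0.08]
```

Emit:
send_rows:
  increments:
    - [-0.3,4,0.2,0,0.55]
    - [-0.3,4,0.2,0,0.55]
    - [-0.3,4,0.2,0,0.55]
    - [-0.3,4,0.2,0,0.55]

```text
time_s: 4.15
tcp_pos: [0.6046, -0.1318, 0.0532]
ee_rot: [[0.999, 0.004, 0.052], [-0.052, -0.001, 0.999], [0.004, -1.0, -0.001]]
contact_force: [-0.5, -0.2, -0.0]
finger_gap: 0.0471
```

```bash
python3 - <<'E'
from h import *
st=bot.state();print(st['time_s'],wh(st['tcp_pos']),st['contact_force'],go(hw(43,0,24),HA)); 
E
```

```text
4.15 [41.97997667 -0.45424247 53.22119517] [-0.52315541 -0.24891921 -0.03544462] (array([0.09, 2.92, 0.05]), np.float64(-0.0026))
```

Emit:
send_rows:
  increments:
    - [0.1,1.5,0.05,0,0.55]
    - [0.1,2.9,0.05,0,0.55]
    - [0.1,2.9,0.05,0,0.55]

```text
time_s: 4.53
tcp_pos: [0.6016, -0.1299, 0.0192]
ee_rot: [[0.999, -0.005, 0.052], [-0.052, 0.002, 0.999], [-0.005, -1.0, 0.001]]
contact_force: [0.1, -0.0, -0.7]
finger_gap: 0.047
```

Emit:
send_rows:
  increments:
    - [0,0,0,0,0.4]
    - [0,0,0,0,0.2]
    - [0,0,0,0,0.1]
    - [0,0,0,0,0.1]
    - [0,0,0,0,0.1]
  grip_force: 25

```text
time_s: 5.15
tcp_pos: [0.6039, -0.1307, 0.0221]
ee_rot: [[0.999, 0.0, 0.052], [-0.052, -0.0, 0.999], [0.0, -1.0, -0.0]]
contact_force: [-0.5, 0.0, 0.0]
finger_gap: 0.0085
```

```bash
python3 - <<'E'
from h import *
snap('side','s4');snap('wrist','w4')
st=bot.state();print(st['time_s'],wh(st['tcp_pos']),st['contact_force'],st['finger_gap']) 
a=cv2.imread('pics/s4.png')[190:275,220:320]; a=cv2.resize(a,None,fx=5,fy=5,interpolation=2)
b=cv2.resize(cv2.imread('pics/w4.png')[50:350,100:400],(425,425)); cv2.imwrite('pics/c4.png',np.hstack([a,b])[:, :800] if 0 else cv2.resize(np.hstack([a,b]),(780,358)))
E
```

```text
5.25 [41.18387847  0.57729747 22.00345804] [-0.51477291 -0.54243302 -0.49327682] 0.008605942128143536
```

View pics/c4.png

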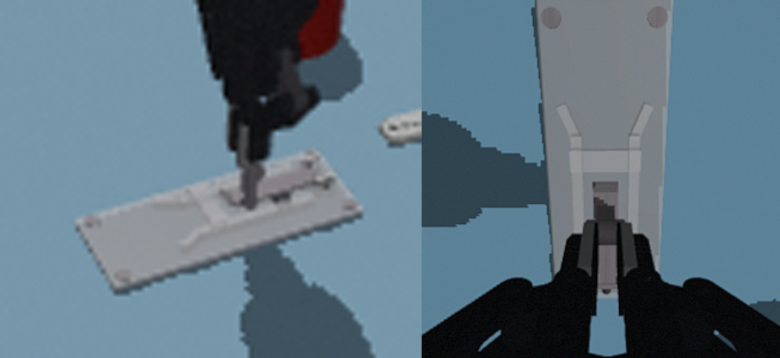

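```bash
python3 - <<'E'
from h import *
s=load('w4')
print([proj(s,hw(*p)).round(1).tolist() for p in ((43,10,41),(43,-10,41),(43,0,24),(6,0,20))], s['xyz'], wh(s['xyz']))
a=cv2.imread('pics/w4.png')[100:300,170:340]; cv2.imwrite('pics/c4b.png',cv2.resize(a,None,fx=3.5,fy=3,interpolation=2))
a=cv2.imread('pics/s4.png')[180:260,250:310]; cv2.imwrite('pics/c4s.png',cv2.resize(a,None,fx=7,fy=7,interpolation=2))
E
```

```text
[[271.1, 244.1], [238.2, 244.2], [254.7, 231.3], [254.5, 175.9]] [ 0.51823018 -0.12650264  0.19540137] [-44.50119946   0.55864825 195.40136762]
```

View pics/c4b.png

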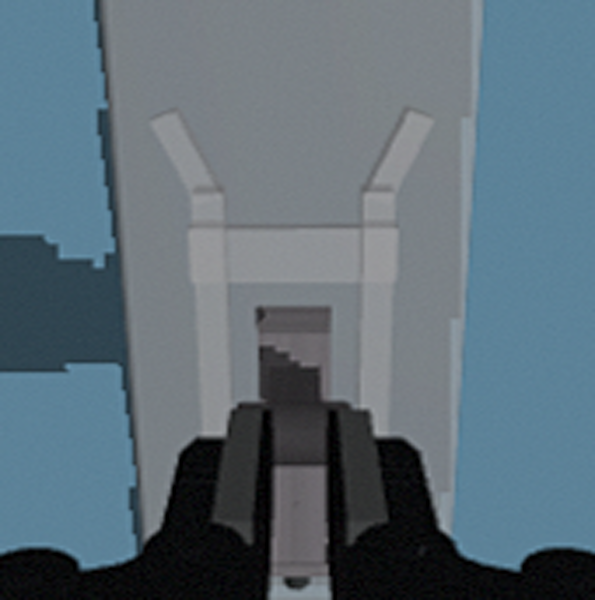

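View pics/c4s.png

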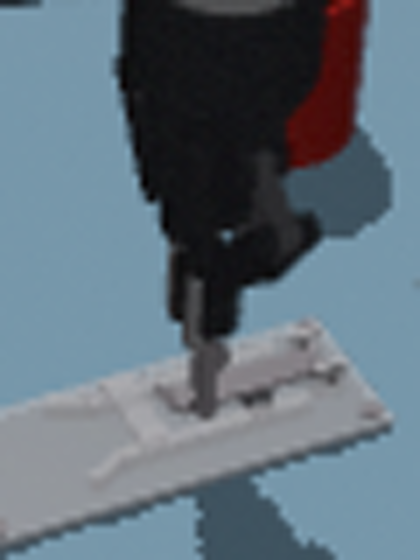

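Emit:
send_rows:
  increments:
    - [0,0,0,0,0.0]
    - [0,0,0,0,0.0]
    - [0,0,0,0,0]

```text
time_s: 5.62
tcp_pos: [0.6038, -0.1307, 0.0219]
ee_rot: [[0.999, 0.0, 0.052], [-0.052, -0.0, 0.999], [0.0, -1.0, -0.0]]
contact_force: [-0.2, 0.1, 0.7]
finger_gap: 0.0003
```

```bash
python3 - <<'E'
from h import *
snap('wrist','w5')
st=bot.state();print(st['time_s'],wh(st['tcp_pos']),st['contact_force'],st['finger_gap']) 
a=cv2.imread('pics/w5.png')[100:300,170:340]; cv2.imwrite('pics/c5.png',cv2.resize(a,None,fx=3.5,fy=3,interpolation=2))
E
```

```text
5.675 [41.18720142  0.62991731 21.90275221] [-0.14376756 -0.26173965  0.47104637] -0.0001694443372934798
```

View pics/c5.png

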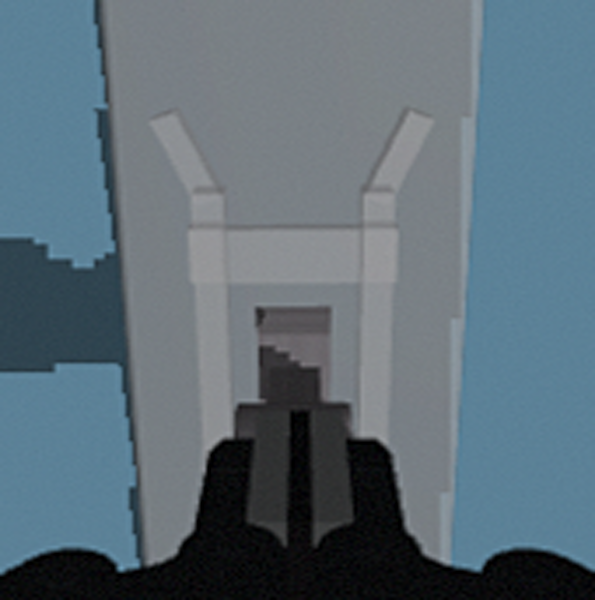

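```bash
python3 - <<'E'
from h import *
st=bot.state()
w=load('w5'); print('tcp in wrist',proj(w,st['tcp_pos']))
s=snap('side','s5'); 
for z in (22,41,47,60,80): print(z,proj(s,hw(41,0,z)).round(1), proj(w,hw(41,0,z)).round(1),proj(w,hw(30,0,z)).round(1))
a=cv2.imread('pics/s5.png')[160:260,240:320]; cv2.imwrite('pics/c5s.png',cv2.resize(a,None,fx=6,fy=6,interpolation=cv2.INTER_NEAREST))
E
```

```text
tcp in wrist [255.6141997  227.59666129]
22 [276.9 234.1] [254.7 227.4] [254.6 212.2]
41 [277.2 229.1] [254.6 241.4] [254.6 224.9]
47 [277.3 227.5] [254.6 246.5] [254.5 229.5]
60 [277.6 224. ] [254.6 258.7] [254.5 240.6]
80 [278.  218.5] [254.5 281.7] [254.4 261.7]
```

View pics/c5s.png

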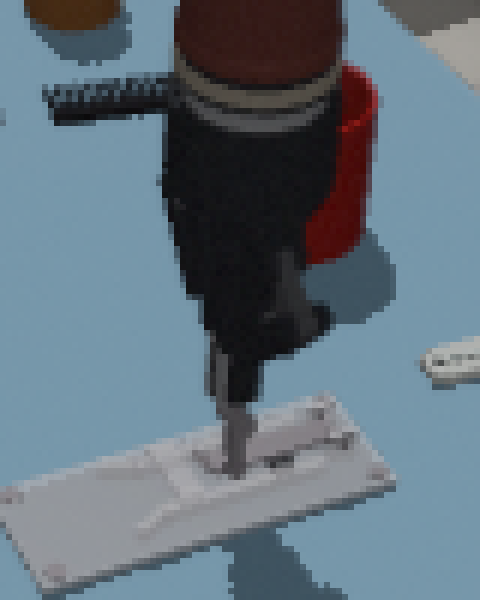

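View pics/w5.png

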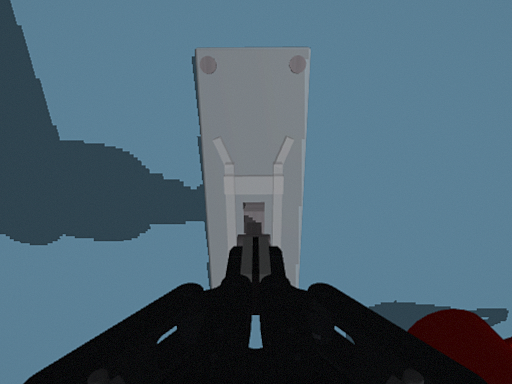

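The gap closed to 0 with no force. In the side crop the dark fingertips end at v≈227, which corresponds to z≈48 mm, so they are just above the bar and not around it. The real tips sit about 25 mm higher than the reported TCP. I'll open, go lower in steps and look again.

Emit:
send_rows:
  increments:
    - [0,-0.5,0,0,0.55]
    - [0,-0.5,0,0,0.55]
    - [0,0,0,0,0.55]
    - [0,1.0,0,0,0.55]
    - [0,1.0,0,0,0.55]
    - [0,1.0,0,0,0.55]

```text
time_s: 6.48
tcp_pos: [0.6035, -0.1306, 0.0114]
ee_rot: [[0.999, -0.001, 0.052], [-0.052, 0.0, 0.999], [-0.001, -1.0, 0.0]]
contact_force: [-0.3, 0.1, 0.0]
finger_gap: 0.0469
```

```bash
python3 - <<'E'
from h import *
s=snap('side','s6');w=snap('wrist','w6')
st=bot.state();print(st['time_s'],wh(st['tcp_pos']),st['contact_force'],st['finger_gap'],st['joint_positions'])
a=cv2.imread('pics/s6.png')[160:260,240:320]; a=cv2.resize(a,None,fx=5,fy=5,interpolation=2)
b=cv2.imread('pics/w6.png')[100:310,170:340]; b=cv2.resize(b,(400,500),interpolation=2)
cv2.imwrite('pics/c6.png',np.hstack([a,b]))
E
```

```text
6.575 [41.35225089  0.54149651 11.99675303] [-0.15450128 -0.8328843   0.40997767] 0.046801304187602956 [-1.87174405e+01  2.40978503e+01  9.98524469e+01 -2.34171112e-03
  5.60348523e+01 -1.05749539e+02]
```

View pics/c6.png

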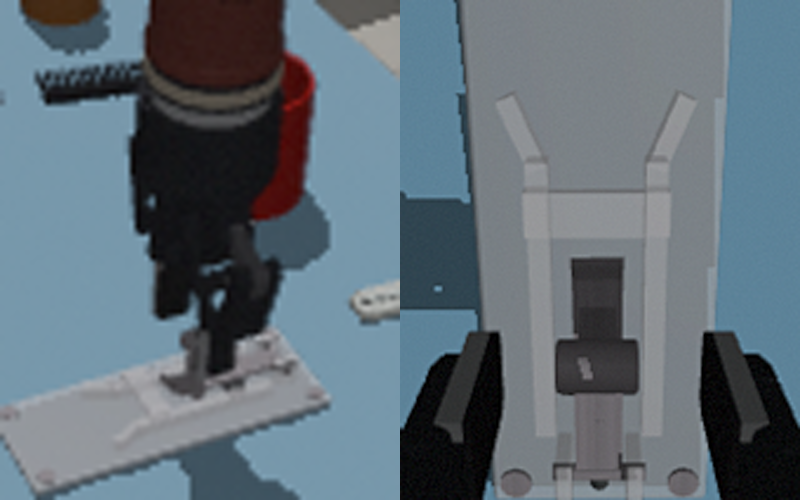

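The open fingertips average side (279.5,228.5), which is z≈40 mm and still about 25 mm above the reported TCP. I'll lower another 12 mm and close again.

Emit:
send_rows:
  increments:
    - [0.1,0.6,-0.05,0,0.55]
    - [0.1,1.2,-0.05,0,0.55]
    - [0.1,1.2,-0.05,0,0.55]
    - [0.1,1.2,-0.05,0,0.3]
    - [0.1,1.2,-0.05,0,0.2]
    - [0.1,1.2,-0.05,0,0.15]
    - [0.1,1.2,-0.05,0,0.15]
    - [0.1,1.2,-0.05,0,0.15]

```text
time_s: 7.58
tcp_pos: [0.6048, -0.1317, 0.0001]
ee_rot: [[0.999, 0.0, 0.052], [-0.052, -0.001, 0.999], [0.0, -1.0, -0.001]]
contact_force: [-0.4, -3.0, 0.1]
finger_gap: 0.0189
```

```bash
python3 - <<'E'
from h import *
s=snap('side','s7');w=snap('wrist','w7')
st=bot.state();print(st['time_s'],wh(st['tcp_pos']),st['contact_force'],st['finger_gap'])
a=cv2.imread('pics/s7.png')[160:260,240:320]; a=cv2.resize(a,None,fx=5,fy=5,interpolation=2)
b=cv2.imread('pics/w7.png')[100:310,170:340]; b=cv2.resize(b,(400,500),interpolation=2)
cv2.imwrite('pics/c7.png',np.hstack([a,b]))
E
```

```text
7.675 [42.2437518 -0.3431361  0.123013 ] [-1.67788179 -3.23923515  0.32660279] 0.018939876346184104
```

View pics/c7.png

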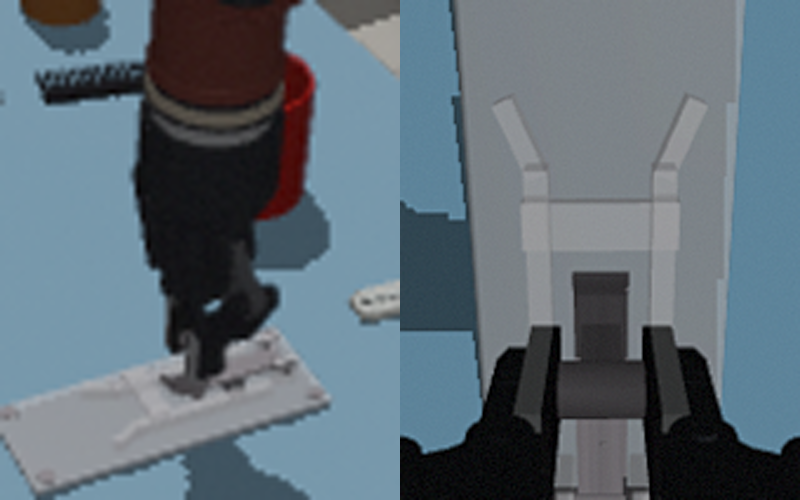

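The gap is 18.9 mm with a lateral reaction, so the bar is now pinched between the pads at crop (600,388). I'll start lifting along the arc.

Emit:
send_rows:
  increments:
    - [0,0,0,0,0.15]
    - [0.29,-0.51,0,0,0.1]
    - [0.62,-0.98,0,0,0.1]
    - [1.0,-1.42,0,0,0.1]
    - [1.42,-1.82,0,0,0.1]
    - [1.42,-1.82,0,0,0.1]
  grip_force: 35

```text
time_s: 8.43
tcp_pos: [0.6161, -0.1321, 0.0158]
ee_rot: [[0.999, -0.006, 0.051], [-0.051, 0.0, 0.999], [-0.006, -1.0, -0.0]]
contact_force: [-2.2, -5.7, -6.4]
finger_gap: 0.0189
```

```bash
python3 - <<'E'
from h import *
s=snap('side','s8');w=snap('wrist','w8')
st=bot.state();print(st['time_s'],wh(st['tcp_pos']),st['contact_force'],st['finger_gap'])
a=cv2.imread('pics/s8.png')[160:260,240:320]; a=cv2.resize(a,None,fx=5,fy=5,interpolation=2)
b=cv2.imread('pics/w8.png')[100:310,170:340]; b=cv2.resize(b,(400,500),interpolation=2)
cv2.imwrite('pics/c8.png',np.hstack([a,b]))
E
```

```text
8.525 [53.36248151 -0.21266546 15.65637032] [-1.31734337 -4.87428318 -5.95487711] 0.019047029873500276
```

View pics/c8.png

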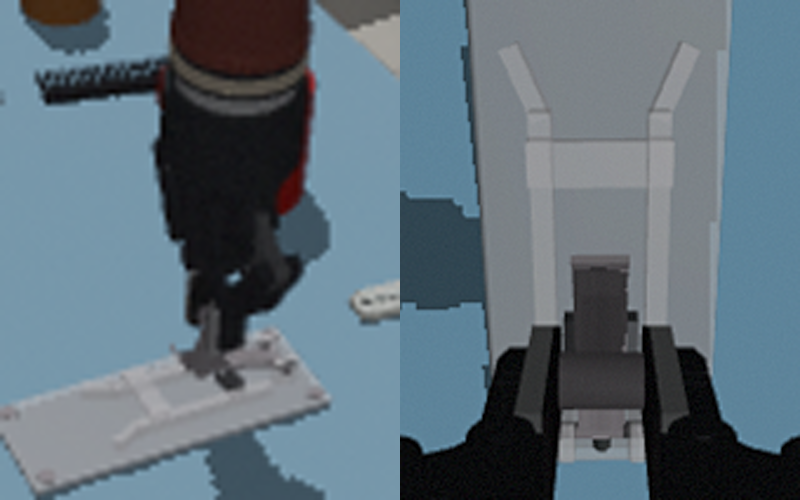

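The clip lifts with the bar still held.

Emit:
send_rows:
  increments:
    - [0.46,-0.36,0,0,0.1]
    - [0.96,-0.66,0,0,0.1]
    - [1.48,-0.92,0,0,0.1]
    - [2.02,-1.12,0,0,0.1]
    - [2.58,-1.27,0,0,0.1]
    - [3.16,-1.36,0,0,0.1]
    - [3.74,-1.39,0,0,0.1]
    - [4.05,-1.39,0,0,0.1]
    - [4.05,-1.39,0,0,0.1]
    - [4.05,-1.39,0,0,0.1]

```text
time_s: 9.78
tcp_pos: [0.6594, -0.1342, 0.0322]
ee_rot: [[0.999, 0.0, 0.052], [-0.052, -0.0, 0.999], [0.0, -1.0, -0.0]]
contact_force: [-2.0, -3.2, 2.3]
finger_gap: 0.0189
```

```bash
python3 - <<'E'
from h import *
s=snap('side','s9');w=snap('wrist','w9')
st=bot.state();print(st['time_s'],wh(st['tcp_pos']),st['contact_force'],st['finger_gap'])
a=cv2.imread('pics/s9.png')[160:260,240:320]; a=cv2.resize(a,None,fx=5,fy=5,interpolation=2)
b=cv2.imread('pics/w9.png')[100:310,170:340]; b=cv2.resize(b,(400,500),interpolation=2)
cv2.imwrite('pics/c9.png',np.hstack([a,b]))
E
```

```text
9.875 [96.86511473 -0.18402987 32.1587581 ] [-2.80628329 -4.20809915  2.47680094] 0.0187749344449291
```

View pics/c9.png

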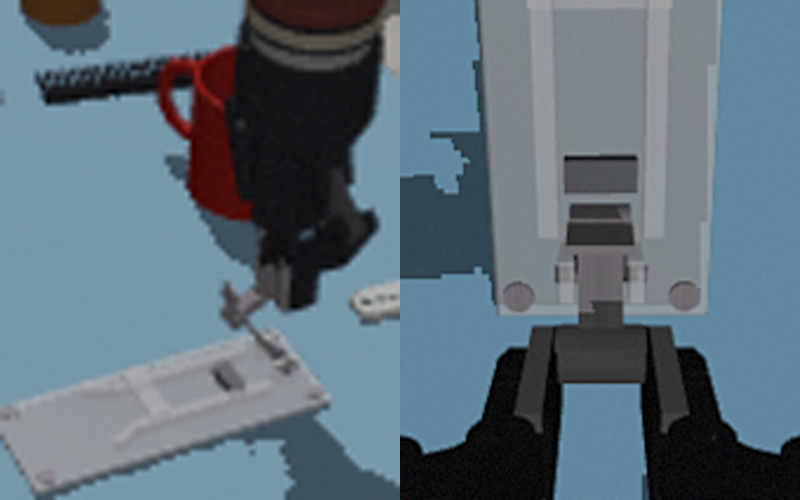

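The clip is up at about 1.15 rad and the end stop is visible at wrist crop (600,175). I'll release and rise.

Emit:
send_rows:
  increments:
    - [0,0,0,0,0.4]
    - [0,0,0,0,0.5]
    - [0,-3,0,0,0.5]
    - [0,-6,0,0,0.5]
    - [0,-9,0,0,0.5]
    - [0,-11,0,0,0.5]

```text
time_s: 10.62
tcp_pos: [0.6605, -0.1336, 0.1439]
ee_rot: [[0.999, 0.003, 0.051], [-0.051, 0.0, 0.999], [0.003, -1.0, 0.0]]
contact_force: [-0.4, 0.2, -0.2]
finger_gap: 0.0426
```

```bash
python3 - <<'E'
from h import *
s=snap('side','s10')
w=load('w9')
for v in (157,162): 
  p=onz(w,170+(600-400)*170/400,100+v*210/500,.012); print(wh(p))
st=bot.state();print(st['time_s'],wh(st['tcp_pos']),st['tcp_pos'],st['contact_force'],st['finger_gap'])
a=cv2.imread('pics/s10.png')[160:260,220:320]; a=cv2.resize(a,None,fx=5,fy=5,interpolation=2)
cv2.imwrite('pics/c10.png',a)
th=np.array([.5166,.2654]);print(go([.513,.2657,.12],np.radians(-5.08)))
E
```

```text
[59.676207   -0.45351174 12.        ]
[61.17071299 -0.45900763 12.        ]
10.675 [9.94518253e+01 2.23933744e-02 1.46872719e+02] [ 0.66198249 -0.13412051  0.14687272] [1.08719009 0.03570342 2.26760651] 0.04275892201527155
(array([-16.95,   2.54,  39.17]), np.float64(0.0372))
```

View pics/c10.png

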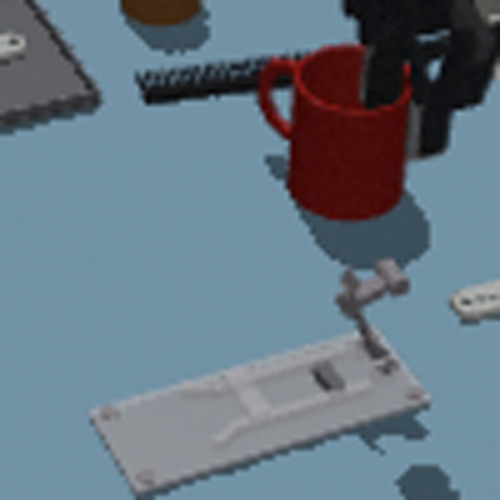

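The clip stays up, with the tab at crop (385,280). The stop's near face is visually at x≈60 mm. Next, over to the thermometer's head.

Emit:
send_rows:
  increments:
    - [-17,0,39.2,0.037,0.5]
    - [-17,0,39.2,0.037,0.5]
    - [-17,0,39.2,0.037,0.5]
    - [-17,0,39.2,0.037,0.5]
    - [-17,0,39.2,0.037,0.5]
    - [-17,0,39.2,0.037,0.5]
    - [-17,0,39.2,0.037,0.5]
    - [-17,4,39.2,0.037,0.5]
    - [-17,8,39.2,0.037,0.5]
    - [-17,10,39.2,0.037,0.5]
    - [-17,10,39.2,0.037,0.5]
    - [-17,10,39.2,0.037,0.5]

```text
time_s: 12.18
tcp_pos: [0.5113, 0.2665, 0.0434]
ee_rot: [[0.996, 0.002, 0.089], [-0.089, 0.001, 0.996], [0.002, -1.0, 0.001]]
contact_force: [-0.1, 0.2, -0.0]
finger_gap: 0.0427
```

```bash
python3 - <<'E'
from h import *
s=snap('side','s11'); w=snap('wrist','w11')
st=bot.state();print(st['time_s'],st['tcp_pos'],st['contact_force'],go([.5136,.2657,.0],np.radians(-5.08)))
t=st['tcp_pos']
print([ (dz,dy,proj(s,t+[0,dy,dz]).round(0).tolist()) for dz in (0,.02,.03,.04) for dy in (-.0215,.0215)])
print([proj(s,p).round(0).tolist() for p in ((.5166,.2654,.025),(.5036,.2666,.025),(.5296,.2642,.025))])
a=cv2.imread('pics/s11.png')[120:205,165:245]; a=cv2.resize(a,None,fx=5,fy=5,interpolation=2)
b=cv2.imread('pics/w11.png')[100:300,170:340]; b=cv2.resize(b,(400,425),interpolation=2)
cv2.imwrite('pics/c11.png',np.hstack([a,b]))
E
```

```text
12.275 [0.51179787 0.26671674 0.04402146] [ 0.21840536  0.34268561 -0.2409838 ] (array([ 0.17,  4.4 , -0.09]), np.float64(-0.0006))
[(0, -0.0215, [198.0, 168.0]), (0, 0.0215, [193.0, 161.0]), (0.02, -0.0215, [197.0, 162.0]), (0.02, 0.0215, [193.0, 156.0]), (0.03, -0.0215, [197.0, 160.0]), (0.03, 0.0215, [192.0, 154.0]), (0.04, -0.0215, [197.0, 157.0]), (0.04, 0.0215, [192.0, 151.0])]
[[197.0, 169.0], [193.0, 170.0], [201.0, 168.0]]
```

View pics/c11.png

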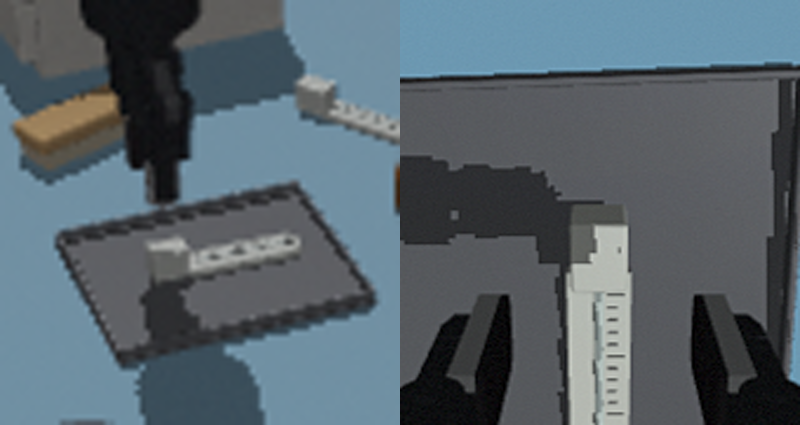

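The near fingertip is at side (197.6,160.6), which is 28 mm above the reported TCP. That agrees with the earlier finding. The head at crop (600,230) is centred between the jaws. I'll descend 6 cm so the real tips are at z≈10, then grip.

Emit:
send_rows:
  increments:
    - [0.15,3,-0.1,0,0.5]
    - [0.15,5,-0.1,0,0.5]
    - [0.15,6,-0.1,0,0.5]
    - [0.15,6,-0.1,0,0.5]
    - [0.15,6,-0.1,0,0.5]

```text
time_s: 12.9
tcp_pos: [0.5121, 0.2654, -0.0173]
ee_rot: [[0.996, 0.001, 0.089], [-0.089, 0.001, 0.996], [0.001, -1.0, 0.001]]
contact_force: [0.9, 0.4, -0.3]
finger_gap: 0.0427
```

Emit:
send_rows:
  increments:
    - [0,0,0,0,0.3]
    - [0,0,0,0,0.2]
    - [0,0,0,0,0.12]
    - [0,0,0,0,0.12]
    - [0,0,0,0,0.12]
  grip_force: 30

```text
time_s: 13.52
tcp_pos: [0.5121, 0.2655, -0.0171]
ee_rot: [[0.996, 0.001, 0.089], [-0.089, 0.001, 0.996], [0.001, -1.0, 0.001]]
contact_force: [-1.2, 0.0, 5.5]
finger_gap: 0.0169
```

```bash
python3 - <<'E'
from h import *
s=snap('side','s12'); w=snap('wrist','w12')
st=bot.state();print(st['time_s'],st['tcp_pos'],st['contact_force'],st['finger_gap'])
a=cv2.imread('pics/s12.png')[120:205,165:245]; a=cv2.resize(a,None,fx=5,fy=5,interpolation=2)
b=cv2.imread('pics/w12.png')[100:300,170:340]; b=cv2.resize(b,(400,425),interpolation=2)
cv2.imwrite('pics/c12.png',np.hstack([a,b]))
E
```

```text
13.625 [ 0.51214523  0.26546778 -0.01702018] [-0.37811609 -0.34149681  5.45451757] 0.017235614025344022
```

View pics/c12.png

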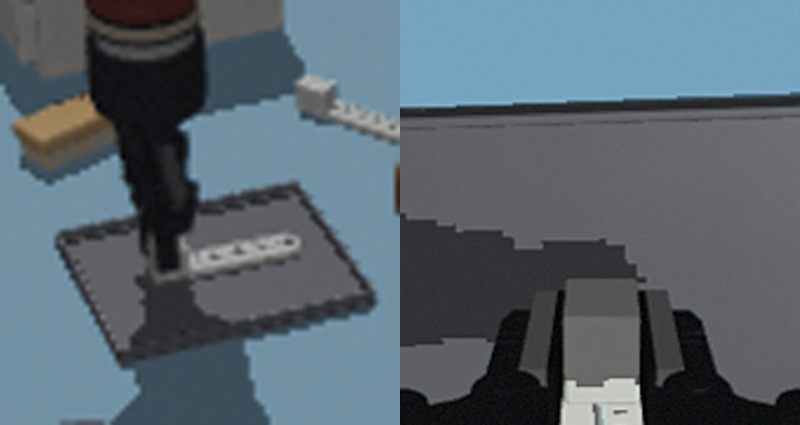

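The head is held, with gap 17.2 mm, and the jaws sit squarely on it at crop (600,330). I'll lift and carry it.

Emit:
send_rows:
  increments:
    - [0,-1,0,0,0.1]
    - [0,-3,0,0,0.1]
    - [0,-6,0,0,0.1]
    - [0,-9,0,0,0.1]
    - [0,-9,0,0,0.1]

```text
time_s: 14.25
tcp_pos: [0.5144, 0.2663, 0.0761]
ee_rot: [[0.996, 0.008, 0.089], [-0.089, 0.003, 0.996], [0.007, -1.0, 0.003]]
contact_force: [-0.4, 0.1, -0.4]
finger_gap: 0.0168
```

```bash
python3 - <<'E'
from h import *
st=bot.state();print(st['time_s'],st['tcp_pos'],st['contact_force'],st['finger_gap'])
print(go(hw(-118,0,75),HA))
E
```

```text
14.25 [0.51441633 0.26627356 0.07609092] [-0.37334947  0.1175654  -0.44169883] 0.016773941136723276
(array([ -3.48,  -0.05, -39.44]), np.float64(-0.0396))
```

Emit:
send_rows:
  increments:
    - [-3.5,0,-39.2,-0.039,0.1]
    - [-3.5,0,-39.2,-0.039,0.1]
    - [-3.5,0,-39.2,-0.039,0.1]
    - [-3.5,0,-39.2,-0.039,0.1]
    - [-3.5,0,-39.2,-0.039,0.1]
    - [-3.5,0,-39.2,-0.039,0.1]
    - [-3.5,0,-39.2,-0.039,0.1]
    - [-3.5,0,-39.2,-0.039,0.1]
    - [-3.5,3,-39.2,-0.039,0.1]
    - [-3.5,5,-39.2,-0.039,0.1]
    - [-3.5,5,-39.2,-0.039,0.1]
    - [-3.5,5,-39.2,-0.039,0.1]

```text
time_s: 15.75
tcp_pos: [0.4421, -0.1216, 0.0223]
ee_rot: [[0.999, 0.0, 0.049], [-0.049, 0.0, 0.999], [0.0, -1.0, 0.0]]
contact_force: [0.3, 0.0, -0.4]
finger_gap: 0.0172
```

```bash
python3 - <<'E'
from h import *
s=snap('side','s13'); w=snap('wrist','w13'); snap('top','t13')
st=bot.state();print(st['time_s'],st['tcp_pos'],wh(st['tcp_pos']),st['contact_force'],st['finger_gap'],go(hw(-118,0,-10),HA))
a=cv2.imread('pics/s13.png')[190:270,210:300]; a=cv2.resize(a,None,fx=5,fy=5,interpolation=2)
b=cv2.imread('pics/w13.png')[100:384,130:380]; b=cv2.resize(b,(350,400),interpolation=2)
cv2.imwrite('pics/c13.png',np.hstack([a,b]))
E
```

```text
15.9 [ 0.4427724  -0.12235154  0.02303898] [-120.07182263    0.99232094   23.03897986] [ 0.64003521  0.16019196 -0.56509307] 0.017063930525962123 (array([ 0.2,  3.3, -0.1]), np.float64(-0.0))
```

View pics/c13.png

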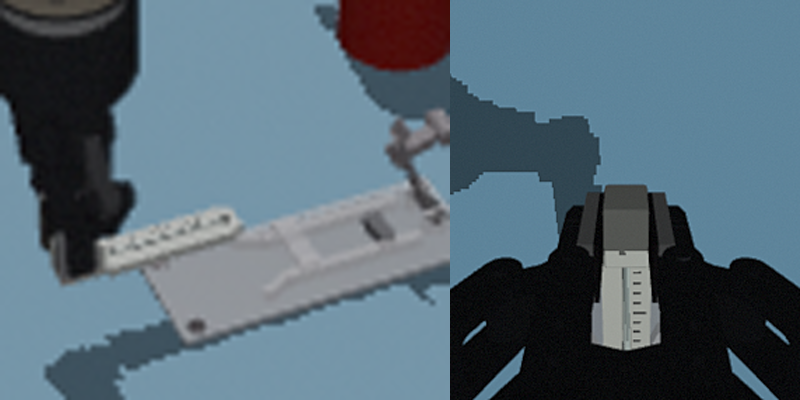

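```bash
python3 - <<'E'
from h import *
s=load('s13'); t=load('t13')
for p in ((-22.5,1,49),(-22.5,1,43),(-102.5,-10,49),(-28.5,12,49),(-28.5,-10,49)): print(p,proj(s,hw(*p)).round(1),proj(t,hw(*p)).round(1))
im=cv2.imread('pics/t13.png')[170:270,260:330]; cv2.imwrite('pics/c13t.png',cv2.resize(im,None,fx=6,fy=6,interpolation=2))
im=cv2.imread('pics/s13.png')[220:255,220:270]; cv2.imwrite('pics/c13s.png',cv2.resize(im,None,fx=12,fy=12,interpolation=2))
E
```

```text
(-22.5, 1, 49) [256.4 232.7] [294.6 211.5]
(-22.5, 1, 43) [256.4 234.4] [294.4 211.8]
(-102.5, -10, 49) [230.6 243.3] [297.5 238.2]
(-28.5, 12, 49) [252.8 230.8] [291.  213.3]
(-28.5, -10, 49) [256.1 235.9] [298.2 213.7]
```

View pics/c13t.png

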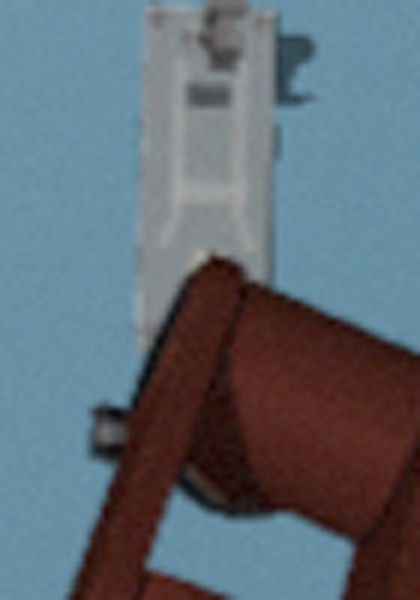

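View pics/c13s.png

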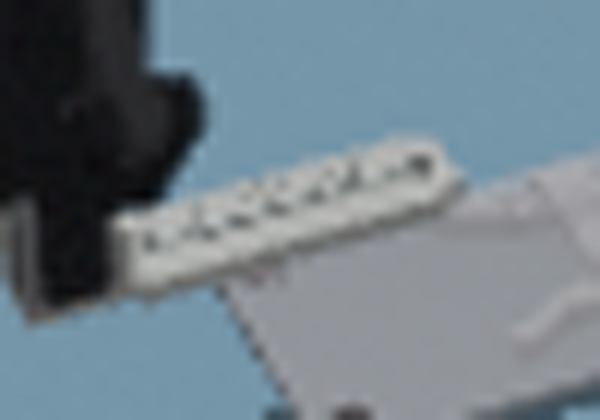

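The tip is at side (257.1,232.9) against a predicted (256.4,232.7), so the grasp geometry is good to about 2 mm. I'll lower it just above the floor, then enter the mouth.

Emit:
send_rows:
  increments:
    - [0.1,1.5,-0.1,0,0.1]
    - [0.1,3,-0.1,0,0.1]
    - [0.1,3.6,-0.1,0,0.1]
    - [0.1,3.6,-0.1,0,0.1]
    - [0.1,3.6,-0.1,0,0.1]

```text
time_s: 16.52
tcp_pos: [0.4429, -0.1235, -0.014]
ee_rot: [[0.999, 0.0, 0.05], [-0.05, -0.0, 0.999], [0.0, -1.0, -0.0]]
contact_force: [-1.5, 0.8, -0.6]
finger_gap: 0.017
```

```bash
python3 - <<'E'
from h import *
s=snap('side','s14')
st=bot.state();print(st['time_s'],wh(st['tcp_pos']),st['contact_force'],st['finger_gap'],st['ee_rot'].round(4).tolist())
p=wh(st['tcp_pos']); 
for q in ((97.5,0,26),(97.5,-8,20),(17.5,-11,26),(17.5,-11,20)): print(q,proj(s,hw(*(p+q))).round(1))
im=cv2.imread('pics/s14.png')[220:260,220:280]; cv2.imwrite('pics/c14s.png',cv2.resize(im,None,fx=12,fy=12,interpolation=2))
E
```

```text
16.575 [-119.73972791   -0.1451211   -13.79058057] [ 0.0563778  -0.35434678  0.24920306] 0.017054010174010654 [[0.9988, 0.0007, 0.0498], [-0.0498, -0.0003, 0.9988], [0.0007, -1.0, -0.0003]]
(97.5, 0, 26) [256.3 242.7]
(97.5, -8, 20) [257.5 246.2]
(17.5, -11, 26) [231.  253.4]
(17.5, -11, 20) [231. 255.]
```

View pics/c14s.png

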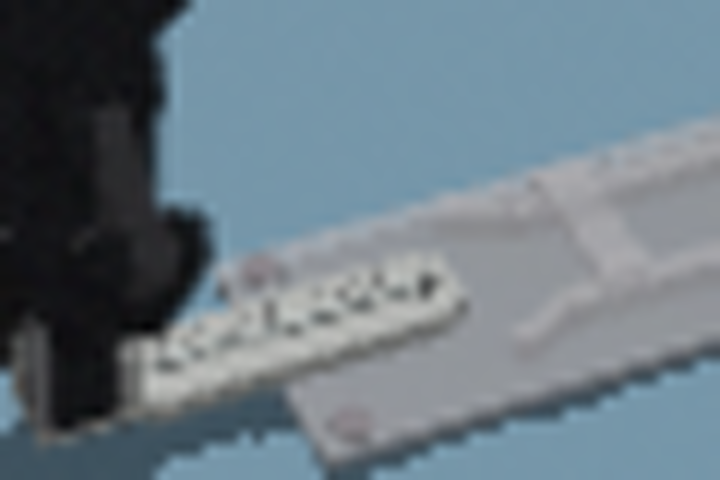

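Emit:
send_rows:
  increments:
    - [0.8,0,0,0,0.1]
    - [1.6,0,0,0,0.1]
    - [2.4,0,0,0,0.1]
    - [3.2,0,0,0,0.1]
    - [4,0,0,0,0.1]
    - [4,0,0,0,0.1]

```text
time_s: 17.32
tcp_pos: [0.4835, -0.1255, -0.0139]
ee_rot: [[0.999, 0.001, 0.049], [-0.049, -0.0, 0.999], [0.001, -1.0, -0.0]]
contact_force: [-1.3, 0.5, -0.1]
finger_gap: 0.0171
```

```bash
python3 - <<'E'
from h import *
s=snap('side','s15');w=snap('wrist','w15')
st=bot.state();print(st['time_s'],wh(st['tcp_pos']),st['contact_force'],st['finger_gap'])
a=cv2.imread('pics/s15.png')[210:260,220:290]; a=cv2.resize(a,None,fx=6,fy=6,interpolation=2)
b=cv2.imread('pics/w15.png')[100:384,130:380]; b=cv2.resize(b,(264,300),interpolation=2)
cv2.imwrite('pics/c15.png',np.hstack([a,b]))
E
```

```text
17.425 [-80.35586094   0.13102603 -14.16506336] [-0.2269459   0.68443336 -0.48230809] 0.016772807015317897
```

View pics/c15.png

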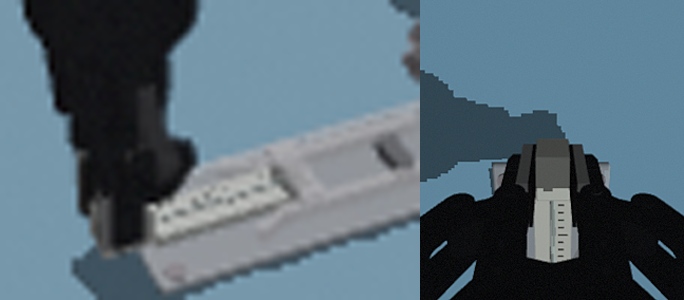

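The blade's front is entering under the bridge at crop (290,190), and the force is near zero. I'll slide it another 2.8 cm.

Emit:
send_rows:
  increments:
    - [0.6,0,0,0,0.1]
    - [1.2,0,0,0,0.1]
    - [1.8,0,0,0,0.1]
    - [2.4,0,0,0,0.1]
    - [2.8,0,0,0,0.1]
    - [2.8,0,0,0,0.1]
    - [2.8,0,0,0,0.1]

```text
time_s: 18.3
tcp_pos: [0.5103, -0.1266, -0.0141]
ee_rot: [[0.999, -0.001, 0.05], [-0.05, 0.0, 0.999], [-0.001, -1.0, 0.0]]
contact_force: [-0.5, -0.2, -0.6]
finger_gap: 0.0175
```

```bash
python3 - <<'E'
from h import *
s=snap('side','s16');t=snap('top','t16')
st=bot.state();print(st['time_s'],wh(st['tcp_pos']),st['contact_force'],st['finger_gap'])
a=cv2.imread('pics/s16.png')[210:260,230:300]; a=cv2.resize(a,None,fx=6,fy=6,interpolation=2)
b=cv2.imread('pics/t16.png')[165:215,270:320]; b=cv2.resize(b,(300,300),interpolation=2)
cv2.imwrite('pics/c16.png',np.hstack([a,b]))
E
```

```text
18.4 [-52.46521244   0.07831789 -14.10694138] [-0.08628309 -1.16484327 -1.15615887] 0.017271664693269684
```

View pics/c16.png

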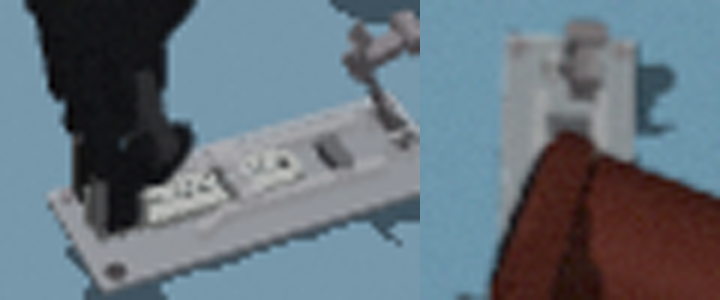

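Emit:
send_rows:
  increments:
    - [0.4,0,0,0,0.1]
    - [0.7,0,0,0,0.1]
    - [0.8,0.05,0,0,0.1]
    - [0.8,0.1,0,0,0.1]
    - [0.8,0.1,0,0,0.1]
    - [0.8,0.1,0,0,0.1]

```text
time_s: 19.15
tcp_pos: [0.5185, -0.1271, -0.015]
ee_rot: [[0.999, -0.0, 0.05], [-0.05, 0.0, 0.999], [-0.0, -1.0, -0.0]]
contact_force: [0.1, -0.7, -0.1]
finger_gap: 0.0172
```

```bash
python3 - <<'E'
from h import *
st=bot.state();print(st['time_s'],wh(st['tcp_pos']),st['contact_force'],st['finger_gap'])
E
```

```text
19.15 [-4.42163160e+01 -1.12918413e-02 -1.50170489e+01] [ 0.07858012 -0.65728867 -0.08289275] 0.01724022053058536
```

Emit:
send_rows:
  increments:
    - [0.1,0,0,0,0.1]
    - [0.2,0,0,0,0.1]
    - [0.2,0,0,0,0.1]
    - [0.2,0,0,0,0.1]

```text
time_s: 19.65
tcp_pos: [0.5206, -0.1272, -0.015]
ee_rot: [[0.999, 0.0, 0.05], [-0.05, -0.0, 0.999], [0.0, -1.0, -0.0]]
contact_force: [0.8, 0.6, -0.4]
finger_gap: 0.0171
```

Emit:
send_rows:
  increments:
    - [0.1,0,0,0,0.1]
    - [0.1,0,0,0,0.1]
    - [0.1,0,0,0,0.1]

```text
time_s: 20.02
tcp_pos: [0.5216, -0.1273, -0.015]
ee_rot: [[0.999, 0.0, 0.05], [-0.05, -0.0, 0.999], [0.0, -1.0, -0.0]]
contact_force: [0.6, -0.4, -0.3]
finger_gap: 0.0173
```

Emit:
send_rows:
  increments:
    - [0.1,0,0,0,0.1]
    - [0.1,0,0,0,0.1]
    - [0.1,0,0,0,0.1]

```text
time_s: 20.4
tcp_pos: [0.5226, -0.1273, -0.015]
ee_rot: [[0.999, 0.0, 0.05], [-0.05, -0.0, 0.999], [0.0, -1.0, -0.0]]
contact_force: [0.1, 0.4, -1.6]
finger_gap: 0.0174
```

Emit:
send_rows:
  increments:
    - [0.1,0,0,0,0.1]
    - [0.1,0,0,0,0.1]
    - [0.1,0,0,0,0.1]

```text
time_s: 20.78
tcp_pos: [0.5236, -0.1274, -0.015]
ee_rot: [[0.999, 0.0, 0.05], [-0.05, -0.0, 0.999], [0.0, -1.0, -0.0]]
contact_force: [-0.1, 0.1, -0.7]
finger_gap: 0.0169
```

```bash
python3 - <<'E'
from h import *
s=snap('side','s17');w=snap('wrist','w17')
st=bot.state();print(st['time_s'],wh(st['tcp_pos']),st['contact_force'],st['finger_gap'])
a=cv2.imread('pics/s17.png')[205:255,245:310]; a=cv2.resize(a,None,fx=10,fy=10,interpolation=2)
cv2.imwrite('pics/c17.png',a)
E
```

```text
20.875 [-3.91134005e+01 -2.43255880e-02 -1.49897417e+01] [ 0.6102333  -0.72593051 -1.32661381] 0.01700873353510633
```

View pics/c17.png

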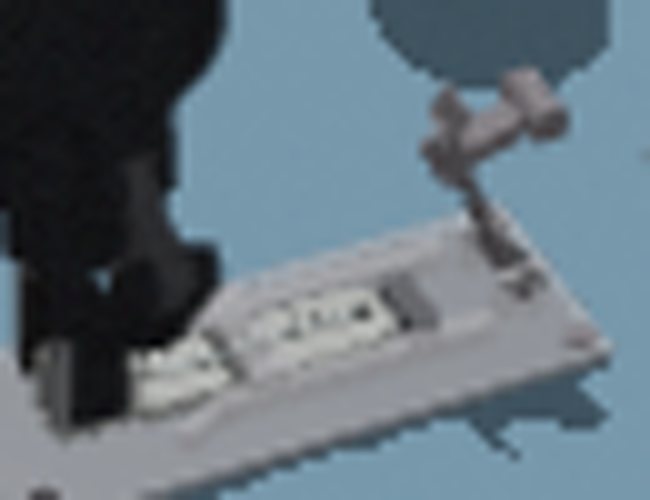

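The bulb end at crop (390,310) is very near the stop. I'll creep on in 0.5 to 1 mm steps.

Emit:
send_rows:
  increments:
    - [0.1,0,0,0,0.1]
    - [0.1,0,0,0,0.1]
    - [0.1,0,0,0,0.1]

```text
time_s: 21.25
tcp_pos: [0.5246, -0.1274, -0.015]
ee_rot: [[0.999, 0.0, 0.05], [-0.05, -0.0, 0.999], [0.0, -1.0, -0.0]]
contact_force: [0.3, -0.1, -1.2]
finger_gap: 0.0167
```

Emit:
send_rows:
  increments:
    - [0.1,0,0,0,0.1]
    - [0.1,0,0,0,0.1]
    - [0.1,0,0,0,0.1]

```text
time_s: 21.62
tcp_pos: [0.5256, -0.1274, -0.015]
ee_rot: [[0.999, 0.0, 0.05], [-0.05, -0.0, 0.999], [0.0, -1.0, -0.0]]
contact_force: [0.7, -0.1, -0.6]
finger_gap: 0.0173
```

Emit:
send_rows:
  increments:
    - [0.05,0,0,0,0.1]
    - [0.05,0,0,0,0.1]
    - [0.05,0,0,0,0.1]

```text
time_s: 22.0
tcp_pos: [0.5257, -0.1274, -0.015]
ee_rot: [[0.999, -0.001, 0.05], [-0.05, 0.0, 0.999], [-0.001, -1.0, 0.0]]
contact_force: [-1.9, -0.3, 0.4]
finger_gap: 0.017
```

First contact, at -1.9 N.

Emit:
send_rows:
  increments:
    - [0.03,0,0,0,0.1]
    - [0.03,0,0,0,0.1]
    - [0.03,0,0,0,0.1]

```text
time_s: 22.38
tcp_pos: [0.5257, -0.1274, -0.015]
ee_rot: [[0.999, -0.001, 0.05], [-0.05, 0.0, 0.999], [-0.001, -1.0, 0.0]]
contact_force: [-3.7, -0.2, 3.0]
finger_gap: 0.0169
```

Emit:
send_rows:
  increments:
    - [0.03,0,0,0,0.1]
    - [0.03,0,0,0,0.1]
    - [0.03,0,0,0,0.1]

```text
time_s: 22.75
tcp_pos: [0.5257, -0.1274, -0.0151]
ee_rot: [[0.999, -0.002, 0.05], [-0.05, 0.0, 0.999], [-0.002, -1.0, 0.0]]
contact_force: [-5.5, -0.1, 4.8]
finger_gap: 0.0172
```

Emit:
send_rows:
  increments:
    - [0,0,0,0,0.1]
    - [0,0,0,0,0.1]
    - [0,0,0,0,0.1]
    - [0,0,0,0,0.1]
    - [0,0,0,0,0.1]

```text
time_s: 23.38
tcp_pos: [0.5257, -0.1274, -0.015]
ee_rot: [[0.999, -0.002, 0.05], [-0.05, 0.0, 0.999], [-0.002, -1.0, 0.0]]
contact_force: [-5.1, -0.7, 3.8]
finger_gap: 0.0171
```

```bash
python3 - <<'E'
from h import *
st=bot.state();print(st['time_s'],wh(st['tcp_pos']),st['contact_force'],st['finger_gap'])
E
```

```text
23.375 [-3.70132012e+01  1.71138042e-02 -1.50403724e+01] [-5.14128765 -0.70216541  3.80564195] 0.017084388952735324
```

It has held about 5 N for over 0.6 s with the clip up. I'll release and rise.

Emit:
send_rows:
  increments:
    - [0,0,0,0,0.25]
    - [0,0,0,0,0.4]
    - [0,0,0,0,0.5]
    - [0,-1,0,0,0.5]
    - [0,-4,0,0,0.5]
    - [0,-8,0,0,0.5]
    - [0,-12,0,0,0.5]
    - [0,-15,0,0,0.5]
    - [0,-15,0,0,0.5]

```text
time_s: 24.5
tcp_pos: [0.5297, -0.1286, 0.1392]
ee_rot: [[0.999, 0.008, 0.05], [-0.05, -0.003, 0.999], [0.008, -1.0, -0.003]]
contact_force: [-0.3, -0.3, -0.2]
finger_gap: 0.0425
```

```bash
python3 - <<'E'
from h import *
s=snap('side','s18');w=snap('wrist','w18')
st=bot.state();print(st['time_s'],wh(st['tcp_pos']),st['contact_force'],st['finger_gap'],go(hw(99,0,100),HA),go(hw(99,0,32),HA))
a=cv2.imread('pics/s18.png')[200:260,230:310]; a=cv2.resize(a,None,fx=5,fy=5,interpolation=2)
b=cv2.imread('pics/w18.png')[40:300,150:350]; b=cv2.resize(b,(231,300),interpolation=2)
cv2.imwrite('pics/c18.png',np.hstack([a,b]))
E
```

```text
24.6 [-3.61757352e+01  7.00307607e-02  1.35019653e+02] [-0.56725499 -0.84038195 -0.12639073] 0.04286900329824294 (array([13.52,  3.51,  0.  ]), np.float64(-0.0006)) (array([13.51, 10.31,  0.  ]), np.float64(-0.0006))
```

View pics/c18.png

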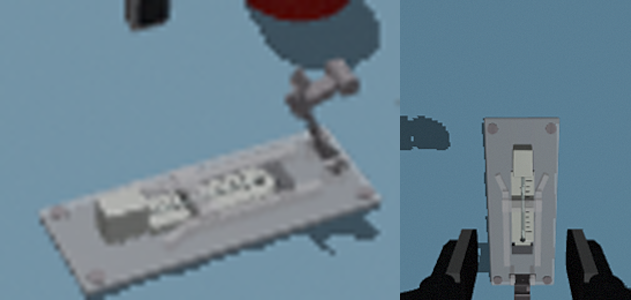

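The thermometer lies straight in the channel against the stop and the clip is still up. I'll go over the tab and pinch it.

Emit:
send_rows:
  increments:
    - [5,0,0,0,0.5]
    - [10,0,0,0,0.5]
    - [13.5,0,0,0,0.5]
    - [13.5,3,0,0,0.5]
    - [13.5,6,0,0,0.5]
    - [13.5,8,0,0,0.5]
    - [13.5,8,0,0,0.5]
    - [13.5,8,0,0,0.5]

```text
time_s: 25.6
tcp_pos: [0.662, -0.1345, 0.0557]
ee_rot: [[0.999, 0.001, 0.05], [-0.05, -0.0, 0.999], [0.001, -1.0, -0.0]]
contact_force: [0.2, -0.6, 1.0]
finger_gap: 0.0426
```

```bash
python3 - <<'E'
from h import *
s=snap('side','s19');w=snap('wrist','w19')
st=bot.state();print(st['time_s'],wh(st['tcp_pos']),st['contact_force'],st['finger_gap'],go(hw(98,0,32),HA))
a=cv2.imread('pics/s19.png')[170:250,240:320]; a=cv2.resize(a,None,fx=5,fy=5,interpolation=2)
b=cv2.imread('pics/w19.png')[100:310,170:340]; b=cv2.resize(b,(324,400),interpolation=2)
cv2.imwrite('pics/c19.png',np.hstack([a,b]))
E
```

```text
25.7 [100.37382065  -0.49157565  56.91726688] [ 1.2850784  -0.22055659  0.69118448] 0.04288355775976895 (array([-0.25,  2.49,  0.05]), np.float64(-0.0006))
```

View pics/c19.png

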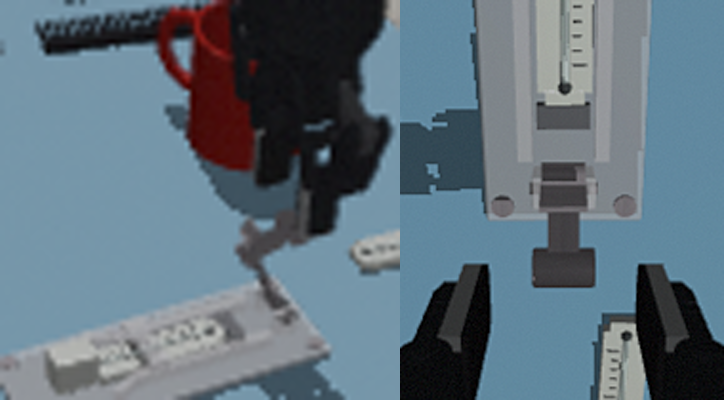

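Emit:
send_rows:
  increments:
    - [-0.15,1.2,0.05,0,0.5]
    - [-0.15,2.5,0.05,0,0.5]
    - [-0.15,2.5,0.05,0,0.5]
    - [-0.15,2.5,0.05,0,0.4]
    - [-0.15,2.5,0.05,0,0.2]
    - [-0.15,2.5,0.05,0,0.1]
    - [-0.15,2.5,0.05,0,0.1]
    - [-0.15,2.5,0.05,0,0.1]
  grip_force: 35

```text
time_s: 26.7
tcp_pos: [0.6604, -0.1342, 0.0305]
ee_rot: [[0.999, 0.001, 0.05], [-0.05, -0.001, 0.999], [0.001, -1.0, -0.001]]
contact_force: [0.4, -2.8, 0.8]
finger_gap: 0.0194
```

```bash
python3 - <<'E'
from h import *
s=snap('side','s20');w=snap('wrist','w20')
st=bot.state();p=wh(st['tcp_pos']);print(st['time_s'],p,st['contact_force'],st['finger_gap'])
a=cv2.imread('pics/s20.png')[170:250,240:320]; a=cv2.resize(a,None,fx=5,fy=5,interpolation=2)
b=cv2.imread('pics/w20.png')[100:310,170:340]; b=cv2.resize(b,(324,400),interpolation=2)
cv2.imwrite('pics/c20.png',np.hstack([a,b]))
T=lambda q: np.array([95-52*np.cos(q)+26*np.sin(q),15+52*np.sin(q)+26*np.cos(q)])
print([(round(q,2),((T(q)-T(1.2))/10).round(2).tolist()) for q in np.arange(1.2,0,-.08)])
E
```

```text
26.8 [97.86930614 -0.17666468 30.51720469] [-1.37843505 -2.90254123  1.78882936] 0.018686966835621842
[(np.float64(1.2), [0.0, 0.0]), (np.float64(1.12), [-0.46, 0.02]), (np.float64(1.04), [-0.93, 0.01]), (np.float64(0.96), [-1.39, -0.04]), (np.float64(0.88), [-1.85, -0.12]), (np.float64(0.8), [-2.3, -0.25]), (np.float64(0.72), [-2.73, -0.41]), (np.float64(0.64), [-3.16, -0.6]), (np.float64(0.56), [-3.56, -0.82]), (np.float64(0.48), [-3.95, -1.08]), (np.float64(0.4), [-4.32, -1.37]), (np.float64(0.32), [-4.66, -1.68]), (np.float64(0.24), [-4.97, -2.03]), (np.float64(0.16), [-5.26, -2.39]), (np.float64(0.08), [-5.51, -2.78])]
```

View pics/c20.png

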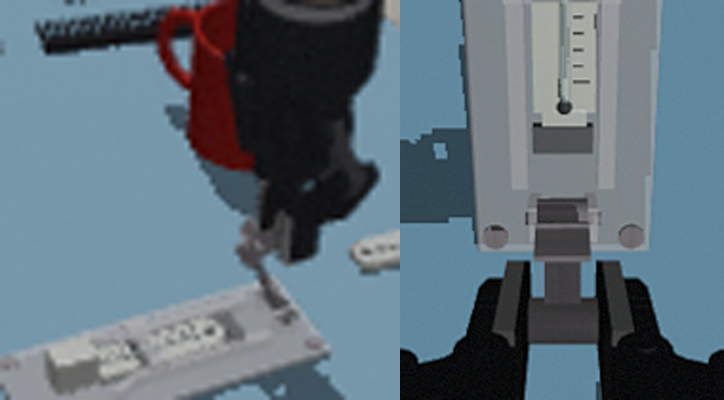

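The tab is pinched, with gap 18.7 mm. I'll lower along the arc to about 0.4 rad first.

Emit:
send_rows:
  increments:
    - [-0.46,-0.02,0,0,0.1]
    - [-0.93,-0.01,0,0,0.1]
    - [-1.39,0.04,0,0,0.1]
    - [-1.85,0.12,0,0,0.1]
    - [-2.3,0.25,0,0,0.1]
    - [-2.73,0.41,0,0,0.1]
    - [-3.16,0.6,0,0,0.1]
    - [-3.56,0.82,0,0,0.1]
    - [-3.95,1.08,0,0,0.1]
    - [-4.32,1.37,0,0,0.1]
    - [-4.32,1.37,0,0,0.1]

```text
time_s: 28.18
tcp_pos: [0.6147, -0.132, 0.0156]
ee_rot: [[0.999, -0.004, 0.05], [-0.05, -0.001, 0.999], [-0.004, -1.0, -0.001]]
contact_force: [-1.6, -5.8, 4.9]
finger_gap: 0.0192
```

```bash
python3 - <<'E'
from h import *
s=snap('side','s21');w=snap('wrist','w21')
st=bot.state();p=wh(st['tcp_pos']);print(st['time_s'],p,st['contact_force'],st['finger_gap'])
a=cv2.imread('pics/s21.png')[170:250,230:310]; a=cv2.resize(a,None,fx=5,fy=5,interpolation=2)
b=cv2.imread('pics/w21.png')[100:310,170:340]; b=cv2.resize(b,(324,400),interpolation=2)
cv2.imwrite('pics/c21.png',np.hstack([a,b]))
E
```

```text
28.275 [52.30269486 -0.23000161 15.72768978] [-1.95341768 -6.03413554  5.22497813] 0.018919774385578583
```

View pics/c21.png

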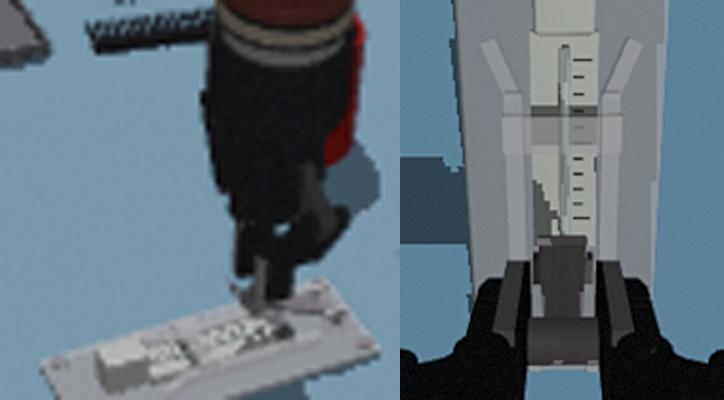

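Emit:
send_rows:
  increments:
    - [-0.17,0.15,0,0,0.1]
    - [-0.34,0.31,0,0,0.1]
    - [-0.5,0.48,0,0,0.1]
    - [-0.65,0.66,0,0,0.1]
    - [-0.8,0.84,0,0,0.1]
    - [-0.94,1.02,0,0,0.1]
    - [-0.94,1.02,0,0,0.1]

```text
time_s: 29.15
tcp_pos: [0.6047, -0.1315, 0.0046]
ee_rot: [[0.999, -0.005, 0.049], [-0.049, -0.0, 0.999], [-0.005, -1.0, -0.001]]
contact_force: [-1.1, -6.6, 1.6]
finger_gap: 0.0193
```

```bash
python3 - <<'E'
from h import *
s=snap('side','s22');w=snap('wrist','w22')
st=bot.state();p=wh(st['tcp_pos']);print(st['time_s'],p,st['contact_force'],st['finger_gap'])
a=cv2.imread('pics/s22.png')[200:250,240:300]; a=cv2.resize(a,None,fx=8,fy=8,interpolation=2)
b=cv2.imread('pics/w22.png')[100:310,170:340]; b=cv2.resize(b,(310,400),interpolation=2)
cv2.imwrite('pics/c22.png',np.hstack([a,b]))
E
```

```text
29.25 [42.25697501 -0.2430476   4.70910525] [-1.54191135 -6.01182815  2.47032946] 0.018746609456017353
```

View pics/c22.png

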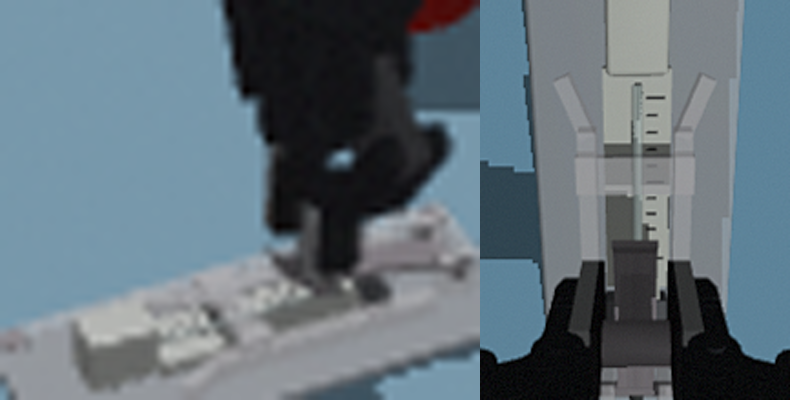

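Emit:
send_rows:
  increments:
    - [-0.06,0.1,0,0,0.1]
    - [-0.13,0.2,0,0,0.1]
    - [-0.13,0.2,0,0,0.1]
    - [-0.13,0.2,0,0,0.1]

```text
time_s: 29.75
tcp_pos: [0.6034, -0.1315, 0.0027]
ee_rot: [[0.999, -0.005, 0.049], [-0.049, -0.0, 0.999], [-0.005, -1.0, -0.001]]
contact_force: [-0.9, -6.6, 1.0]
finger_gap: 0.0189
```

Emit:
send_rows:
  increments:
    - [-0.05,0.1,0,0,0.1]
    - [-0.05,0.1,0,0,0.1]
    - [-0.05,0.1,0,0,0.1]

```text
time_s: 30.12
tcp_pos: [0.6027, -0.1315, 0.0015]
ee_rot: [[0.999, -0.006, 0.049], [-0.049, -0.0, 0.999], [-0.006, -1.0, -0.001]]
contact_force: [-2.9, -7.1, 1.4]
finger_gap: 0.0187
```

Emit:
send_rows:
  increments:
    - [-0.05,0.1,0,0,0.1]
    - [-0.05,0.1,0,0,0.1]
    - [-0.05,0.1,0,0,0.1]

```text
time_s: 30.5
tcp_pos: [0.602, -0.1314, 0.0004]
ee_rot: [[0.999, -0.006, 0.049], [-0.049, -0.0, 0.999], [-0.006, -1.0, -0.001]]
contact_force: [-2.4, -6.3, 1.9]
finger_gap: 0.019
```

```bash
python3 - <<'E'
from h import *
s=snap('side','s23');w=snap('wrist','w23')
st=bot.state();p=wh(st['tcp_pos']);print(st['time_s'],p,st['contact_force'],st['finger_gap'])
a=cv2.imread('pics/s23.png')[200:250,240:300]; a=cv2.resize(a,None,fx=8,fy=8,interpolation=2)
b=cv2.imread('pics/w23.png')[100:310,170:340]; b=cv2.resize(b,(310,400),interpolation=2)
cv2.imwrite('pics/c23.png',np.hstack([a,b]))
for q in (0,.08,.15,.2):
  x=95-52*np.cos(q);z=15+52*np.sin(q); print(q,proj(w,hw(x,7,z-4)).round(1),proj(w,hw(x,-7,z-4)).round(1),proj(w,hw(95-52*np.cos(q)+26*np.sin(q),0,15+52*np.sin(q)+26*np.cos(q))).round(1))
E
```

```text
30.6 [39.3751323  -0.24252911  0.42830236] [-1.08613977 -6.74865254  1.19435688] 0.019083343626779766
0 [266.9 240. ] [245. 240.] [256.1 266.9]
0.08 [267.2 243.5] [244.7 243.5] [256.1 275. ]
0.15 [267.4 247. ] [244.5 247. ] [256.1 282.5]
0.2 [267.6 249.8] [244.4 249.8] [256.1 288.2]
```

View pics/c23.png

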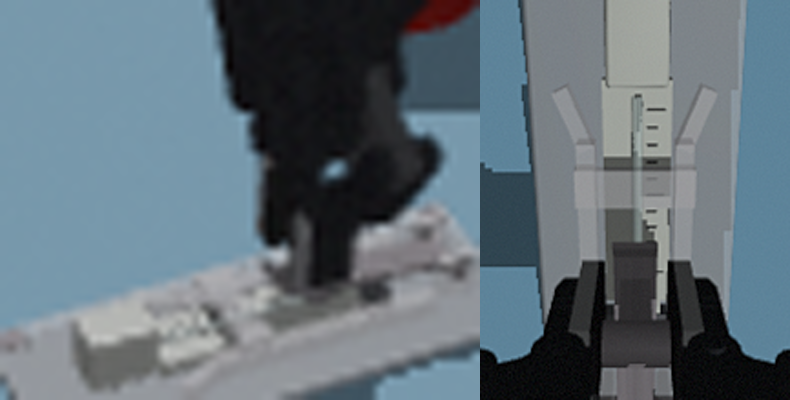

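The bar moves with the hand, and the clip angle is about 0.1 rad by image and arc. There's no firm contact yet, so I'll creep on.

Emit:
send_rows:
  increments:
    - [-0.03,0.08,0,0,0.1]
    - [-0.03,0.08,0,0,0.1]
    - [-0.03,0.08,0,0,0.1]

```text
time_s: 30.98
tcp_pos: [0.6015, -0.1314, -0.0004]
ee_rot: [[0.999, -0.007, 0.049], [-0.049, -0.0, 0.999], [-0.007, -1.0, -0.001]]
contact_force: [-3.2, -6.3, 1.1]
finger_gap: 0.019
```

Emit:
send_rows:
  increments:
    - [-0.03,0.08,0,0,0.1]
    - [-0.03,0.08,0,0,0.1]
    - [-0.03,0.08,0,0,0.1]

```text
time_s: 31.35
tcp_pos: [0.601, -0.1314, -0.0013]
ee_rot: [[0.999, -0.007, 0.049], [-0.049, -0.0, 0.999], [-0.007, -1.0, -0.001]]
contact_force: [-2.8, -6.7, 0.9]
finger_gap: 0.0191
```

```bash
python3 - <<'E'
from h import *
w=snap('wrist','w24')
st=bot.state();p=wh(st['tcp_pos']);print(st['time_s'],p,st['contact_force'],st['finger_gap'])
b=cv2.imread('pics/w24.png')[200:310,200:310]; b=cv2.resize(b,None,fx=5,fy=5,interpolation=2)
cv2.imwrite('pics/c24.png',b)
for q in (0,.08,.15,.2):
  x=95-52*np.cos(q);z=15+52*np.sin(q); print(q,proj(w,hw(95-52*np.cos(q)+26*np.sin(q),0,15+52*np.sin(q)+26*np.cos(q))).round(1))
E
```

```text
31.4 [38.40089473 -0.21590604 -1.28959649] [-2.79302941 -6.26861575  2.24888183] 0.018875008530443618
0 [256.1 270.3]
0.08 [256.1 278.5]
0.15 [256.1 286.2]
0.2 [256.1 292. ]
```

View pics/c24.png

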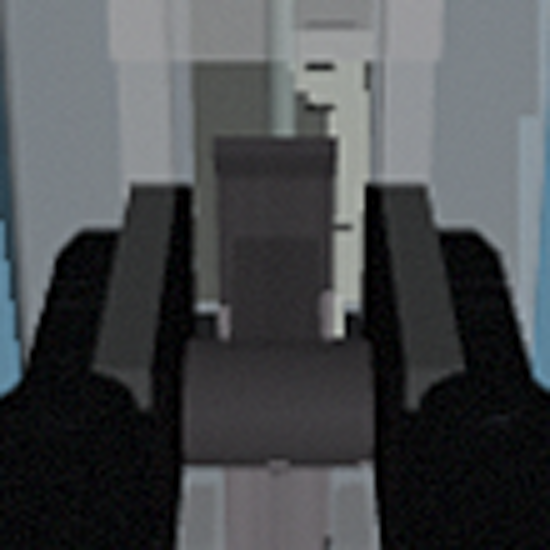

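```bash
python3 - <<'E'
from h import *
def T(q): return hw(95-52*np.cos(q)+26*np.sin(q),0,15+52*np.sin(q)+26*np.cos(q))
for n,q in (('w7',0),('w9',1.155),('w22',.2),('w23',.1),('w24',.08)):
    print(n,proj(load(n),T(q)).round(1),proj(load(n),T(q+.1)).round(1))
b=cv2.imread('pics/w7.png')[200:310,200:310]; cv2.imwrite('pics/c7b.png',cv2.resize(b,None,fx=5,fy=5,interpolation=2))
E
```

```text
w7 [256.3 263. ] [256.4 273.2]
w9 [256.1 263.3] [256.1 271.9]
w22 [256.1 278.5] [256.1 290. ]
w23 [256.1 277.1] [256.1 288.2]
w24 [256.1 278.5] [256.1 289.6]
```

View pics/c7b.png

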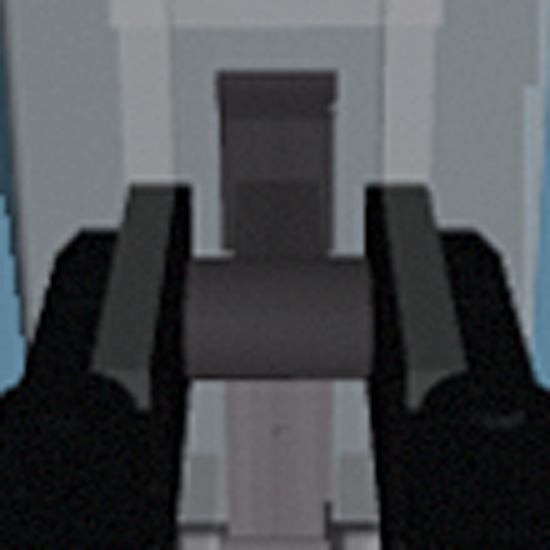

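Using w7 as the reference, the bar at v=280.4 gives q≈0.09, just about on the blade. One more small step to seat it.

Emit:
send_rows:
  increments:
    - [-0.03,0.08,0,0,0.1]
    - [-0.03,0.08,0,0,0.1]
    - [-0.03,0.08,0,0,0.1]

```text
time_s: 31.78
tcp_pos: [0.6006, -0.1313, -0.002]
ee_rot: [[0.999, -0.007, 0.049], [-0.049, -0.0, 0.999], [-0.007, -1.0, -0.001]]
contact_force: [-3.0, -7.0, 2.2]
finger_gap: 0.0187
```

Emit:
send_rows:
  increments:
    - [-0.02,0.08,0,0,0.1]
    - [-0.02,0.08,0,0,0.1]
    - [-0.02,0.08,0,0,0.1]

```text
time_s: 32.15
tcp_pos: [0.6006, -0.1314, -0.0021]
ee_rot: [[0.999, -0.007, 0.049], [-0.049, -0.0, 0.999], [-0.007, -1.0, -0.001]]
contact_force: [-4.5, -5.5, 5.0]
finger_gap: 0.019
```

```bash
python3 - <<'E'
from h import *
def T(q): return hw(95-52*np.cos(q)+26*np.sin(q),0,15+52*np.sin(q)+26*np.cos(q))
w=snap('wrist','w25')
st=bot.state();p=wh(st['tcp_pos']);print(st['time_s'],p,st['contact_force'],st['finger_gap'])
for q in (.06,.08,.1): print(q,proj(w,T(q)).round(1))
for n in('w24','w25'):
    f=load(n)['frame'][265:305,256].astype(int).sum(1); print(n,f.tolist())
E
```

```text
32.2 [37.97408196 -0.20484227 -2.17065766] [-4.00381828 -6.46820386  4.48470126] 0.019080066141592366
0.06 [256.1 278.1]
0.08 [256.1 280.2]
0.1 [256.1 282.4]
w24 [132, 132, 135, 120, 125, 142, 143, 142, 155, 145, 161, 161, 173, 177, 183, 185, 183, 186, 185, 184, 180, 179, 170, 172, 168, 161, 139, 268, 268, 269, 304, 310, 310, 306, 308, 306, 309, 306, 309, 306]
w25 [135, 128, 132, 123, 125, 131, 143, 149, 149, 156, 159, 164, 166, 170, 179, 181, 180, 185, 190, 188, 177, 179, 177, 177, 169, 158, 136, 260, 275, 301, 289, 299, 309, 310, 303, 306, 309, 309, 309, 309]
```

The descent stopped and Fz rose to 5 N with the bar at the 0.08 rad position, so the clip is seated on the blade. I'll release and withdraw upward.

Emit:
send_rows:
  increments:
    - [0,0,0,0,0.22]
    - [0,0,0,0,0.26]
    - [0,0,0,0,0.35]
    - [0,0,0,0,0.5]
    - [0,0,0,0,0.5]
    - [0,-3,0,0,0.5]
    - [0,-7,0,0,0.5]
    - [0,-12,0,0,0.5]
    - [0,-15,0,0,0.5]
    - [-5,-17,0,0,0.5]
    - [-8,-17,0,0,0.5]
    - [-8,-17,0,0,0.5]

```text
time_s: 33.7
tcp_pos: [0.5226, -0.1263, 0.1688]
ee_rot: [[0.999, -0.0, 0.05], [-0.05, 0.001, 0.999], [-0.001, -1.0, 0.001]]
contact_force: [0.9, 0.2, -0.1]
finger_gap: 0.0424
```

```bash
python3 - <<'E'
from h import *
def T(q): return hw(95-52*np.cos(q)+26*np.sin(q),0,15+52*np.sin(q)+26*np.cos(q))
s=snap('side','s26');w=snap('wrist','w26')
st=bot.state();p=wh(st['tcp_pos']);print(st['time_s'],p,st['contact_force'],st['finger_gap'])
for q in (0,.08,.2): print(q,proj(w,T(q)).round(1),proj(s,T(q)).round(1))
print([proj(w,hw(*p)).round(1).tolist() for p in ((62,0,11),(-18,0,11),(-18,9,27),(-18,-9,27))])
a=cv2.imread('pics/s26.png')[205:260,235:310]; a=cv2.resize(a,(480,352),interpolation=2)
b=cv2.imread('pics/w26.png')[60:260,190:320]; b=cv2.resize(b,(229,352),interpolation=2)
cv2.imwrite('pics/c26.png',np.hstack([a,b]))
E
```

```text
33.8 [-37.96919848   0.60748595 169.0295947 ] [ 0.14069394 -0.56638122 -0.01743871] 0.042608631107512125
0 [254.8 241.6] [277.9 228.9]
0.08 [254.8 245. ] [278.7 227.6]
0.2 [254.8 250.5] [280.1 225.7]
[[254.9, 243.1], [254.7, 184.6], [262.5, 188.8], [246.9, 188.9]]
```

View pics/c26.png

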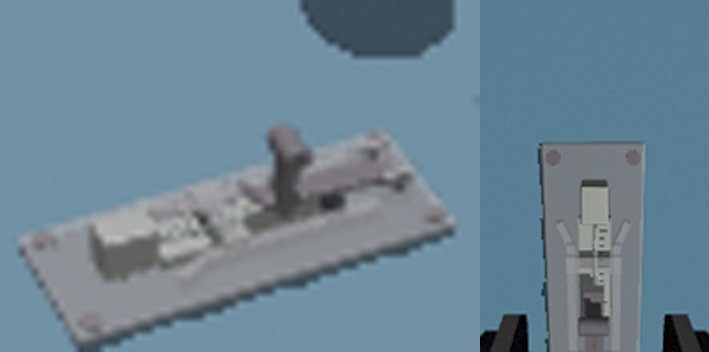

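View pics/w26.png

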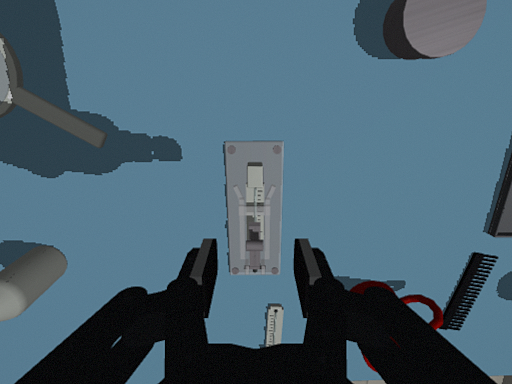

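The clip is shut with the bar at side (278.6,228), against a predicted (278.7,227.6) for 0.08 rad. The thermometer looks straight. Last, I'll check that lowering the clip didn't move the head.

```bash
python3 - <<'E'
from h import *
for a,b in (('s18','s26'),):
    A=cv2.cvtColor(load(a)['frame'],cv2.COLOR_RGB2GRAY)[232:256,242:264].astype(np.float32);B=cv2.cvtColor(load(b)['frame'],cv2.COLOR_RGB2GRAY)[232:256,242:264].astype(np.float32)
    print(np.abs(A-B).mean(),np.abs(A-B).max(),cv2.phaseCorrelate(A,B))
w=load('w26'); f=w['frame'].astype(int)
m=(f.min(2)>150).astype(np.uint8); m[:, :235]=0; m[:,275:]=0; m[:155]=0; m[250:]=0
ys,xs=np.where(m); rows=range(ys.min(),ys.max()+1)
c=[(r,np.where(m[r])[0].min(),np.where(m[r])[0].max()) for r in rows if m[r].any()]; print(c[:4],c[15:28:3])
r0=ys.min(); print('head rear top',wh(onz(w,xs[ys==r0].mean(),r0,.027)))
t=snap('top','t26'); t0=load('top0')
d=cv2.absdiff(t['frame'],t0['frame']).max(2); print('bystander diff',[(n,int((d[v-15:v+15,u-15:u+15]>60).sum())) for n,u,v in (('cup',240,150),('jar',167,155),('comb',200,157),('mirror',392,258),('lotion',388,180),('brush',102,218),('tin',237,265))])
E
```

```text
2.0265152 4.0 ((-0.007300785626295436, -0.03194808428275131), 1.0011196797196236)
[(167, np.int64(248), np.int64(261)), (168, np.int64(249), np.int64(261)), (169, np.int64(248), np.int64(261)), (170, np.int64(257), np.int64(261))] [(182, np.int64(249), np.int64(261)), (185, np.int64(249), np.int64(261)), (189, np.int64(247), np.int64(262)), (192, np.int64(247), np.int64(263)), (195, np.int64(251), np.int64(262))]
head rear top [-4.40305708e+01  2.32227082e-02  2.70000000e+01]
bystander diff [('cup', 0), ('jar', 0), ('comb', 0), ('mirror', 50), ('lotion', 0), ('brush', 0), ('tin', 0)]
```

```bash
python3 -c "
from h import *
print(order.close_job())"
```

```text
the job is handed in; nothing more can be done
None
```

I've handed the job in. The thermometer is clamped under the shut clip and sits against the end stop; the close call gave no verdict.

**What I did**
- **Clip up:** I pinched the clip tab and lifted it along its arc to about 1.15 rad. It stayed up after I let go.
- **Thermometer in:** I took the thermometer from the tray, the one nearest the base, and slid it under the bridge. It touched the stop at about x = 62 mm, and I held it there with about 5 N for over 0.6 s.
- **Clip down:** I lowered the clip by the tab onto the blade. The upward force then rose to about 5 N, so it was seated. I released it and withdrew.

**Last checks, from the images**
- **Clip:** it sits where 0.08 rad predicts, within a pixel.
- **Thermometer:** it lies straight and on the centre line. The head has not moved since it bore on the stop (under 0.05 px).
- **Arm:** it is clear of everything, at about 34 of the 72 s.

**What failed or disagreed**
- **Missed pinch:** my first pinch closed on nothing. The pictures showed the real fingertips about 25 mm above the reported TCP, and I allowed for that from then on.
- **Slip in the jaws:** the tab shifted a few millimetres between the jaws while I lowered the clip, but stayed held.
- **Mirror:** the picture comparison showed no change at six of the bystanders and a small one around the mirror. The arm never went near it, so it is probably a shadow, but I did not check further.
- **Not measured directly:** I could not read the clip's final force on the blade, and the tip was hidden under the clip.

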